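Hang a parts bin on the slatwall and press it home

TASK

Hang the loose parts bin on the free stretch of the small slatwall stand, beside the bin that already hangs there: tip its front up so that the hook lip on its back goes into the upper groove, swing it down, and press its front down until the tongue clicks past the spring bar and the bin sits level with its back flush on the wall. The wall section is clamped at no exact height, so feel for the groove; do not force the bin against the wall, let go of it, and leave the other things on the bench where they are.

Things in the scene. Friction and masses are not known exactly. Their poses are not given: they have to be found in the camera images.
- bin: Loose parts bin standing on the bench: open grey plastic, 80 mm deep (x), 52 mm wide (y), side walls 50 mm high, front wall 32 mm, back wall 54 mm; about 140 g. Origin: centre of its underside; x points to its back, z up; flat back face at x = 40 mm. Steel hook lip (point lip) and ridged tongue (point ridge) on the back. Grip it across the side walls (52 mm).
- lip (a point): Top of the bin's hook leg, at x = 48.5, z = 67.5 mm in the bin's frame. The lip is 44 mm wide: a level web 4 mm thick (z = 50 to 54 mm) runs back from the back face, then a leg 4 mm thick (x = 46.5 to 50.5 mm) stands up to z = 67.5 mm, rounded on top. The notch between back face and leg is 6.5 mm wide.
- ridge (a point): The rounded ridge (radius 3 mm) across the end of the tongue low on the bin's back, at x = 50, z = 20 mm in the bin's frame. The tongue is 36 mm wide, 4 mm thick (z = 16 to 20 mm) and reaches to x = 53 mm with the ridge.
- heel (a point): Point on the bin's back face, low down, at x = 40, y = 0, z = 5 mm in the bin's frame.
- panel: Slatwall stand, fixed: grey wall section 200 mm wide (y), top nominally at 200 mm, 30 mm thick, on posts and a 12 mm foot reaching 25 mm in front. Origin: on the bench under the middle of the front face; x points into the wall, y left, z up; front face x = 0. The whole wall section is clamped up to 9 mm higher or lower than the heights given: feel for it. A twin bin hangs fixed at y = 35 to 87 mm.
- bay (a point): Nominal middle of the free stretch (y = -100 to 35 mm) at the mouth of the upper groove: x = 0, y = -32, z = 157 mm in the panel's frame. Upper groove, nominal heights: mouth open from z = 150 to 164 mm, level floor at 150; slat edge over the mouth 5 mm thick (x = 0 to 5 mm), behind it the groove goes up to 176 mm and back to x = 22 mm. Top edge 36 mm above the mouth.
- home (a point): Nominal place of the bin's origin when it is home in the middle of the free stretch: x = -40, y = -32, z = 100 mm in the panel's frame, axes along the panel's: web on the groove floor, leg behind the slat edge (1.5 mm of play), back flush on the face. The lower groove, open from z = 109 to 133 mm (nominal), takes the tongue.
- catch (a joint): Sprung steel bar, 8 mm thick, across the lower groove; nominal centre x = 4.5, z = 125 mm in the panel's frame. Slides back and up at 45 degrees from 0 (rest), 10 N preload, 3 N/mm. The ridge pushes it about 3 mm aside, then it drops back in front. It takes 6 to 10 N down on the bin's front rim, not its mere weight; once home, over about 20 N there is forcing (70 N between bin and wall).
- etape_roll: Bystander: black roll of tape lying flat, 62 mm across, 19 mm high; origin at the centre of its underside.
- flush_cutters: Bystander: blue-handled flush cutters lying flat, 114 mm long along its y, 10 mm high; origin under its middle.
- small_jar: Bystander: small clear jar of screws, 34 mm across, 28 mm high; origin at the centre of its underside.
- board_1: Bystander: small green circuit board, 38 x 38 x 9 mm; origin under its middle.
- driver_big: Bystander: large orange screwdriver lying along its y, 198 mm long, 28 mm thick; origin under its middle.
- spare_motor_1: Bystander: small white motor with wires, 29 x 67 x 33 mm; origin under its middle.
- spirit_bottle: Bystander: white plastic bottle with red cap, 47 mm across, 96 mm high; origin at the centre of its underside.

How it is judged:
By the outcome, as a careful person would: the job done as asked, in the order asked, and still so for the second after the job is handed in, with the robot touching nothing.
It also fails if it takes over 72 s, if anything falls off the work surface, if the arm or the gripper's body presses on something with over 40 N, if the wrist force passes 120 N, or if a joint passes its speed limit or range.

ROBOT

A 7-joint arm with a two-finger parallel gripper is mounted at the origin on a cart in front of the work surface, level with it; the furniture and walls round the work are solid. World frame = base frame: x ahead of the robot, y to its left, z up, the work surface at z = 0. Lengths are in m, angles in rad, forces in N, time in s.
With the tool pointing down it reaches from about 0.4 to 0.85 m from the base axis. Payload 10.4 kg.
Tool frame: the origin (TCP) lies midway between the tips of the shut fingers; the grasp point (between the pads) lies 19 mm behind it; z points along the fingers, x is the direction in which the jaws open and shut, and the axes are right-handed (so a half turn about z gives the same grasp; the last joint's range is limited). The gripper opens to 85 mm and grips with 20 to 120 N. Pads are 22 mm wide; open, the fingers measure 114 mm over their backs; the gripper's body (76 mm by 85 mm) begins 54 mm behind the grasp point. The pads swing forward as they close: fully open they stand 13 mm farther back than shut.
Start: joints at [1.159, 0.332, -0.065, 1.46, 0.022, 1.35, -0.088], TCP at [0.237, -0.578, 0.231] pointing down, gripper open.
Joint ranges: [-2.6, 2.6], [-0.5, 2.12], [-1.47, 1.34], [0.16, 2.42], [-1.27, 4.41], [0.06, 2.06], [-2.6, 2.6]. Speed limits (rad/s): [2.22, 2.22, 2.79, 2.79, 3.14, 3.14, 3.14].

INTERFACE

Orientations are given as a unit quaternion [x, y, z, w].
In Python, from workcell import monitor, eyes, ticket, models gives the robot as it stands.
- The arm moves only by the tool servo_tool, never from a script. Its argument "motion" is a list of rows, each a list of 7 numbers: the opening, from 0 (shut) to 1 (fully open), then the shift along the tool's x, y, z in m, then the turn, a rotation vector about the tool's x, y, z in degrees. In form: [[fingers, tx, ty, tz, rx, ry, rz], ...]. A call has 1 to 20 rows; each row is the pose to reach, as a shift and turn from the pose commanded when the call began, along the tool's axes at that moment; what a row does not reach only later rows make up. A row lasts 1/8 s, in which the tool goes at most 62.5 mm and 10.7 degrees, less where a joint would pass 70% of its speed; a pose out of reach is approached as far as the arm can. A call with a gripper value outside its range is refused whole. The fingers move at their own pace and stop on an object; "grip_force" is the grip in N (left out, the last holds). Time passes only in rows, so rows that repeat a pose let the fingers close. It gives the time, the measured TCP pose, the force and the opening at its end, in the units of the state.
- monitor.get_obs(): the state, without advancing time (a new reading comes with each control period).
- eyes.camera(name): name is "side" or "top" or "wrist"; returns (picture, depth): 384x512x3 uint8, blue, green, red; 384x512 float32, m along the optical axis (not along the pixel's ray), 0 where there is no reading.
- eyes.camera_info(name): a dict with "intrinsics" (3x3 intrinsics, pixels), "extrinsics" (4x4, takes a point from world to camera coordinates); the wrist camera has in their place "tool_from_camera" (4x4, takes a point from camera to tool coordinates, whose origin is the TCP and whose axes are the tool frame's). Camera axes: x right, y down, z forward; pixel columns grow to the right and rows downward; lengths in m; the calibration is good to about 2 mm. A picture is of the moment at which its call begins: read the wrist's pose just before it. camera_info takes no time and is no camera call.
- ticket.hand_in(): hands the job in, once; it reports no verdict.
Trained networks look in the newest picture that a camera, given by its name, has taken for a name from the list of things; names that differ only in an ending like _2 or _b are one class to them, and where a whole thing is asked for, a point or a joint stands for the part that bears it (a point fixed in the world has none). Each returns a list of dicts, best first, with "confidence" (0 to 1); they miss things now and then, are a little off and sometimes report something else, mostly with a low value. They report only what shows in the picture. A call takes as long as a camera call.
- models.boxes_of(camera, thing): "point" ([x, y, z] in m, in the coordinates of the camera as it stood for that picture, good to about 4 mm: the middle of the surface that is visible of it).
The state is a dict: "clock": time; "joint_pos": joint angles; "joint_velocities": joint speeds; "tau": joint torques, N m; "position": TCP position; "ee_rot": TCP orientation; "ft_force": force on the tool from outside, world axes, zero at the start; "torque": the same for the moment, N m; "grip_width": opening from 0.0 (shut) to 1.0 (fully open).
Only numpy, scipy, OpenCV 4.12 (cv2) and the standard library are available. Lean on these libraries where they do the work, as an engineer would, in place of code of your own. Each camera call takes 0.05 s, during which the arm holds its last target. There are 200 camera calls.

## Working session

There is one attempt and no reset: what is moved stays moved. The work goes in short steps, Python scripts to look and compute and a tool call to move; the robot and the scene stay as the last step left them, time stands still between calls to the robot, and variables do not carry over. Pictures are saved under pics/ and viewed, about 8 in all and at most 12, crops included, and the job is handed in when it is done.

Besides the shell and the picture viewer there is one more tool, called after "Emit:" as name(argument=value, ...) on one line, values as JSON. servo_tool: Moves the arm, as the interface text tells. Its arguments: {"type":"object","properties":{"motion":{"type":"array"},"grip_force":{"type":"number"}},"required":["motion"]}

```bash
mkdir -p pics; cat > h.py <<'E'
import numpy as np, cv2
from scipy.spatial.transform import Rotation as R
from workcell import monitor, eyes, ticket, models
def cam2w(name,obs=None):
    i=eyes.camera_info(name)
    if 'extrinsics' in i: return np.linalg.inv(np.array(i['extrinsics'])),np.array(i['intrinsics'])
    o=obs or monitor.get_obs(); T=np.eye(4); T[:3,:3]=R.from_quat(o['ee_rot']).as_matrix(); T[:3,3]=o['position']
    return T@np.array(i['tool_from_camera']),np.array(i['intrinsics'])
def cloud(name):
    M,K=cam2w(name); p,d=eyes.camera(name)
    v,u=np.mgrid[:d.shape[0],:d.shape[1]]
    c=np.stack([(u-K[0,2])/K[0,0]*d,(v-K[1,2])/K[1,1]*d,d],-1)
    w=c@M[:3,:3].T+M[:3,3]; w[d==0]=np.nan
    return p,w,M
E
python3 - <<'E'
from h import *
for n in ['top','side']:
    p,w,M=cloud(n); cv2.imwrite(f'pics/{n}0.png',p); np.save(n+'0.npy',w)
    print(n,'campos',M[:3,3].round(3),'fwd',M[:3,2].round(2))
    for t in ['bin','panel','driver_big','etape_roll','flush_cutters','small_jar','board_1','spare_motor_1','spirit_bottle']:
        for b in models.boxes_of(n,t)[:3]:
            print(t,round(b['confidence'],2),(M[:3,:3]@b['point']+M[:3,3]).round(3))
o=monitor.get_obs(); print(o)
E
```

```text
top campos [0.332 0.132 1.082] fwd [ 0.17 -0.02 -0.99]
bin 0.92 [0.426 0.025 0.004]
panel 0.66 [0.497 0.268 0.148]
driver_big 0.58 [ 0.389 -0.187  0.024]
driver_big 0.28 [0.532 0.472 0.074]
etape_roll 0.71 [0.422 0.419 0.019]
flush_cutters 0.72 [0.394 0.199 0.007]
flush_cutters 0.37 [0.609 0.195 0.005]
small_jar 0.48 [0.397 0.356 0.008]
board_1 0.41 [0.607 0.196 0.004]
spare_motor_1 0.62 [0.396 0.354 0.009]
spare_motor_1 0.44 [0.481 0.465 0.022]
spirit_bottle 0.8 [0.531 0.471 0.075]
side campos [-0.128  0.332  1.411] fwd [ 0.44 -0.14 -0.89]
bin 0.72 [0.43  0.02  0.024]
bin 0.27 [0.524 0.474 0.061]
panel 0.56 [0.494 0.262 0.132]
driver_big 0.78 [ 0.385 -0.188  0.019]
driver_big 0.73 [0.427 0.018 0.027]
driver_big 0.68 [0.473 0.462 0.023]
etape_roll 0.64 [0.425 0.422 0.022]
etape_roll 0.43 [0.428 0.021 0.023]
flush_cutters 0.64 [0.386 0.195 0.012]
small_jar 0.66 [0.395 0.351 0.011]
spare_motor_1 0.65 [0.471 0.461 0.023]
spirit_bottle 0.5 [0.526 0.47  0.068]
spirit_bottle 0.26 [ 0.383 -0.186  0.018]
{'clock': 1.0, 'joint_pos': array([ 1.15936598,  0.33215743, -0.06469306,  1.46010044,  0.02160319,
        1.3498864 , -0.08851987]), 'joint_velocities': array([ 0.00215909,  0.00129378, -0.00136414, -0.00055934,  0.00059635,
       -0.00054646, -0.00084615]), 'tau': array([ 4.35260445e-04, -6.25247669e+01,  4.96485864e-02, -3.91836548e+01,
        1.65652216e-02,  1.63041026e-03, -2.49615215e-05]), 'position': array([ 0.23696399, -0.57836536,  0.2313639 ]), 'ee_rot': array([ 8.30387116e-01, -5.57186891e-01,  6.35840497e-05,  3.30155679e-05]), 'ft_force': array([-0.51763132,  0.17008805,  0.57033356]), 'torque': array([-0.00421952,  0.01755417, -0.01195044]), 'grip_width': 0.9990583660185444}
```

```bash
python3 - <<'E'
from h import *
p=cv2.imread('pics/top0.png'); w=np.load('top0.npy')
def px(pt,n='top'):
    i=eyes.camera_info(n);E=np.array(i['extrinsics']);K=np.array(i['intrinsics']);c=E[:3,:3]@pt+E[:3,3];q=K@c;return (q[:2]/q[2]).round()
print(px(np.array([.43,.02,.03])),px(np.array([.497,.268,.18])))
cv2.imwrite('pics/top0b.png',cv2.resize(p,(800,600)))
# wall: points with z 0.15..0.22 near panel
m=(w[...,2]>.17)&(w[...,2]<.23)&(np.abs(w[...,1]-.27)<.2)&(np.abs(w[...,0]-.5)<.15)
q=w[m]; print(len(q),np.median(q[:,2])); r=cv2.minAreaRect(q[:,:2].astype(np.float32)); print(r,cv2.boxPoints(r))
print('top z pct',np.percentile(q[:,2],[5,25,50,75,95]))
# bin
m=(w[...,2]>.025)&(np.hypot(w[...,0]-.43,w[...,1]-.02)<.09)
q=w[m]; print(len(q)); r=cv2.minAreaRect(q[:,:2].astype(np.float32)); print(r,cv2.boxPoints(r),q.max(0))
m=(w[...,2]>.058)&(np.hypot(w[...,0]-.43,w[...,1]-.02)<.09)
print('lip/back',w[m].mean(0),m.sum())
E
```

```text
[295. 214.] [201. 184.]
1322 0.2063582473637673
((0.5197119116783142, 0.2609381079673767), (0.05072085186839104, 0.19998496770858765), 14.620316505432129) [[0.4699333  0.3512915 ]
 [0.520412   0.15778212]
 [0.56949055 0.17058471]
 [0.5190118  0.36409408]]
top z pct [0.17370171 0.20391762 0.20635825 0.20771813 0.20916445]
598
((0.45938771963119507, 0.002742953598499298), (0.1358504444360733, 0.12285654246807098), 20.22952651977539) [[ 0.3744117   0.03689472]
 [ 0.41689324 -0.07838342]
 [ 0.54436374 -0.03140881]
 [ 0.5018822   0.08386932]] [0.51992578 0.07177957 0.13070798]
lip/back [0.50214368 0.0226605  0.10799601] 278
```

View pics/top0b.png

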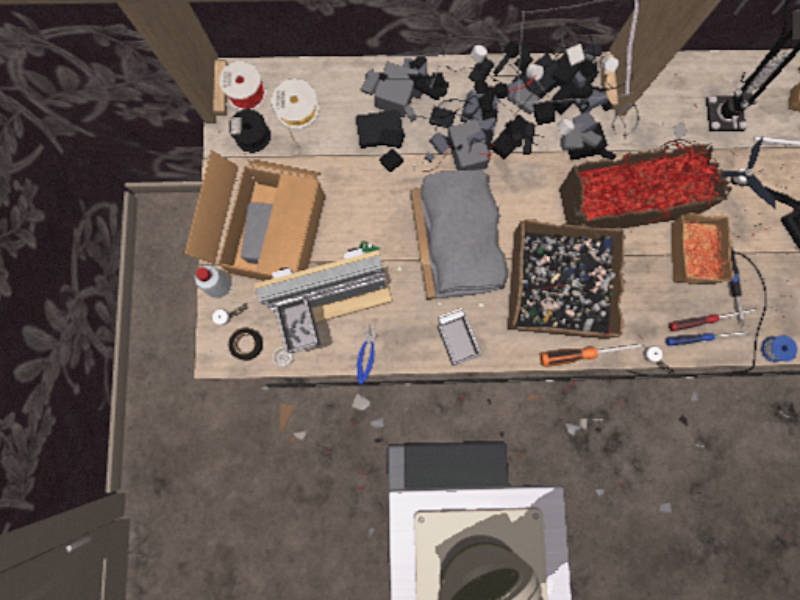

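The picture shows the bin at about (458,337), its lip to the upper left. The panel is at (320,285) with the twin bin at (298,322), and the cutters are in front of the free stretch at (367,355).

```bash
python3 - <<'E'
from h import *
for n in ['top','side']:
    w=np.load(n+'0.npy'); p=cv2.imread(f'pics/{n}0.png').astype(int)
    q=w.reshape(-1,3); q=q[~np.isnan(q).any(1)]
    b=q[(np.hypot(q[:,0]-.435,q[:,1]-.02)<.065)&(q[:,2]>.022)&(q[:,2]<.075)]
    r=cv2.minAreaRect(b[:,:2].astype(np.float32)); print(n,'bin',len(b),r,b.min(0),b.max(0))
    t=b[b[:,2]>.058]; print('high',t.mean(0) if len(t) else 0,len(t))
    t=q[(abs(q[:,0]-.5)<.12)&(abs(q[:,1]-.26)<.13)&(q[:,2]>.196)&(q[:,2]<.22)]
    r=cv2.minAreaRect(t[:,:2].astype(np.float32)); print('top',len(t),r,cv2.boxPoints(r).tolist(),np.median(t[:,2]))
    c,s=np.cos(np.radians(14.6)),np.sin(np.radians(14.6))
    u=t[:,:2]@[c,s]; v=t[:,:2]@[-s,c]; print('u pct',np.percentile(u,[1,5,50,95,99]).round(4),'v',np.percentile(v,[1,99]).round(4))
    bench=q[(abs(q[:,0]-.45)<.03)&(abs(q[:,1]-.1)<.04)]; print('bench z',np.median(bench[:,2]))
E
```

```text
top bin 256 ((0.4261934459209442, 0.027383025735616684), (0.0915418341755867, 0.05366027355194092), 20.22952651977539) [ 0.37546565 -0.00946409  0.02211423] [0.47449044 0.06322484 0.07047969]
high [0.4651551  0.04349714 0.06530823] 33
top 1069 ((0.511347770690918, 0.2587554454803467), (0.032102786004543304, 0.19987936317920685), 14.858285903930664) [[0.4702056646347046, 0.35123738646507263], [0.5214605331420898, 0.15804140269756317], [0.5524898767471313, 0.16627350449562073], [0.5012350082397461, 0.359469473361969]] 0.20688236386711056
u pct [0.5447 0.5453 0.5589 0.5736 0.575 ] v [0.0236 0.2191]
bench z 0.0012610429843913362
side bin 327 ((0.43678751587867737, 0.028961466625332832), (0.12053094804286957, 0.05656566843390465), 16.54032325744629) [ 0.37239345 -0.01357833  0.02200338] [0.49930362 0.06078359 0.07165321]
high [0.46283434 0.03845727 0.06421321] 33
top 728 ((0.5095165967941284, 0.2562897801399231), (0.03568124398589134, 0.20081138610839844), 15.128571510314941) [[0.46608981490135193, 0.34855949878692627], [0.5184987783432007, 0.15470774471759796], [0.5529433488845825, 0.16402006149291992], [0.5005344152450562, 0.3578718304634094]] 0.20620881087877652
u pct [0.5411 0.5423 0.5553 0.5716 0.5734] v [0.0219 0.2179]
bench z -0.0012841534224448115
```

Emit:
servo_tool(motion=[[0.9,0,-0.02,0,0,0,0],[0.9,-0.05,-0.04,0,0,0,-2],[0.9,-0.1,-0.06,0,0,0,-4],[0.9,-0.15,-0.08,0,0,0,-6],[0.9,-0.2,-0.1,0,0,0,-7],[0.9,-0.25,-0.12,0,0,0,-7],[0.9,-0.3,-0.14,0,0,0,-7],[0.9,-0.35,-0.17,0,0,0,-7],[0.9,-0.4,-0.2,0,0,0,-7],[0.9,-0.44,-0.23,0,0,0,-7],[0.9,-0.47,-0.24,0,0,0,-7]])

```text
clock: 2.38
position: [0.2814, -0.0498, 0.2315]
ee_rot: [0.864, -0.504, 0.001, 0.001]
ft_force: [0.2, -0.4, 0.1]
grip_width: 0.897
```

```bash
cat > plan.py <<'E'
import numpy as np
from scipy import ndimage
B=[(0,30,176,200),(0,5,164,176),(22,30,90,180),(0,30,133,150),(0,30,85,109)]   # panel boxes x0,x1,z0,z1
def rect(x0,x1,z0,z1,s=.7):
    xs=np.linspace(x0,x1,int((x1-x0)/s)+2); zs=np.linspace(z0,z1,int((z1-z0)/s)+2)
    return np.array([(x,z) for x in xs for z in zs])
P=np.vstack([rect(36,40,0,54,2),rect(40,50.5,50,54),rect(46.5,50.5,54,65.5),
   [(48.5+2*np.cos(t),65.5+2*np.sin(t)) for t in np.linspace(0,np.pi,7)],
   rect(40,53,16,20),[(50+3*np.cos(t),20+3*np.sin(t)) for t in np.linspace(0,2*np.pi,12)]])-[40,50]
bar=(4.5,125,4)
def clear(a,X,Z,usebar=True):
    c,s=np.cos(np.radians(a)),np.sin(np.radians(a))
    q=np.c_[c*P[:,0]+s*P[:,1], -s*P[:,0]+c*P[:,1]]  # front up: x-axis tips down
    out=np.full(X.shape,99.)
    for p in q:
        x,z=X+p[0],Z+p[1]
        for b in B:
            dx=np.maximum(b[0]-x,x-b[1]); dz=np.maximum(b[2]-z,z-b[3])
            out=np.minimum(out,np.where((dx>0)&(dz>0),np.hypot(dx,dz),np.maximum(dx,dz)))
        if usebar: out=np.minimum(out,np.hypot(x-bar[0],z-bar[1])-bar[2])
    return out
if __name__=='__main__':
    A=np.arange(0,61,2.); xs=np.arange(-40,8,.5); zs=np.arange(135,172,.5)
    X,Z=np.meshgrid(xs,zs,indexing='ij')
    C=np.array([clear(a,X,Z,True) for a in A]); np.save('C.npy',C)
    for amax in (30,40,50,60):
      for ae in (6,10,14):
        lo=None
        for th in np.arange(0,3,.1):
            L,n=ndimage.label(C[:int(amax/2)+1]>th)
            ends=C[ae//2].copy(); ends[(X<-3)|(Z<146)]=-9   # hooked
            i=np.unravel_index(ends.argmax(),ends.shape)
            st=set(np.unique(L[:,0,:]))-{0}
            if L[ae//2][i] in st: lo=th
        print(amax,ae,lo,ends.max(),xs[i[0]],zs[i[1]])
E
python3 plan.py
python3 - <<'E'
from h import *
i=eyes.camera_info('wrist'); print(np.array(i['tool_from_camera']).round(3),np.array(i['intrinsics']).round(0))
E
```

```text
30 6 None -0.8133420298791904 1.0 150.5
30 10 None -0.9602032373909917 -3.0 151.0
30 14 None -0.3980041419487206 -3.0 152.5
40 6 None -0.8133420298791904 1.0 150.5
40 10 None -0.9602032373909917 -3.0 151.0
40 14 None -0.3980041419487206 -3.0 152.5
50 6 None -0.8133420298791904 1.0 150.5
50 10 None -0.9602032373909917 -3.0 151.0
50 14 None -0.3980041419487206 -3.0 152.5
60 6 None -0.8133420298791904 1.0 150.5
60 10 None -0.9602032373909917 -3.0 151.0
60 14 None -0.3980041419487206 -3.0 152.5
[[ 1.    -0.002  0.    -0.001]
 [ 0.002  0.951  0.308 -0.077]
 [-0.001 -0.308  0.951 -0.142]
 [ 0.     0.     0.     1.   ]] [[290.   0. 258.]
 [  0. 290. 194.]
 [  0.   0.   1.]]
```

```bash
cat > plan2.py <<'E'
from plan import *
A=np.arange(0,61,2.); xs=np.arange(-40,8,.5); zs=np.arange(135,172,.5)
X,Z=np.meshgrid(xs,zs,indexing='ij')
C=np.array([clear(a,X,Z,False) for a in A])
for amax in (20,24,28,32,36,40,44,50):
  lo=None; k=4
  ends=C[k].copy(); ends[(X<-4)|(Z<147)]=-9
  i=np.unravel_index(ends.argmax(),ends.shape)
  for th in np.arange(-.5,3,.1):
    L,n=ndimage.label(C[:amax//2+1]>th)
    if L[k][i] and L[k][i] in set(np.unique(L[:,0,:]))-{0}: lo=th; LL=L==L[k][i]
  print(amax,lo,ends.max(),xs[i[0]],zs[i[1]])
L=LL
for a in range(4,51,2):
    m=L[a//2]&(X>-25); 
    if m.any(): print(a,'x',X[m].min(),X[m].max(),'z',Z[m].min(),Z[m].max(),'best',C[a//2][m&(X>-6)].max() if (m&(X>-6)).any() else None, X[m][C[a//2][m&(X>-99)].argmax()])
E
python3 plan2.py
```

```text
20 None 1.785333926846083 -1.0 155.0
24 None 1.785333926846083 -1.0 155.0
28 None 1.785333926846083 -1.0 155.0
32 -0.5 1.785333926846083 -1.0 155.0
36 -0.10000000000000009 1.785333926846083 -1.0 155.0
40 0.2999999999999998 1.785333926846083 -1.0 155.0
44 0.7999999999999998 1.785333926846083 -1.0 155.0
50 1.3999999999999995 1.785333926846083 -1.0 155.0
4 x -24.5 -12.5 z 135.0 171.5 best None -24.5
6 x -24.5 -1.0 z 135.0 171.5 best 1.5259453164771437 -24.5
8 x -24.5 -0.5 z 135.0 171.5 best 1.785333926846083 -24.5
10 x -24.5 0.0 z 135.0 171.5 best 1.988966629892737 -24.5
12 x -24.5 0.0 z 135.0 171.5 best 2.225691480661885 -24.5
14 x -24.5 0.5 z 135.0 171.5 best 2.4926484514960485 -24.5
16 x -24.5 0.5 z 135.0 171.5 best 2.772578155231624 -24.5
18 x -24.5 1.0 z 135.0 171.5 best 2.9685898186781388 -24.5
20 x -24.5 1.0 z 135.0 171.5 best 2.9223793126796838 -24.5
22 x -24.5 1.5 z 135.0 171.5 best 3.0538961686481083 -24.5
24 x -24.5 1.5 z 135.0 171.5 best 2.749422980556869 -24.5
26 x -24.5 1.5 z 135.0 171.5 best 2.7334381385928745 -24.5
28 x -24.5 2.0 z 135.0 171.5 best 2.5705485907481602 -24.5
30 x -24.5 2.0 z 135.0 171.5 best 2.580819110558032 -24.5
32 x -24.5 2.5 z 135.0 171.5 best 2.435847725551355 -24.5
34 x -24.5 0.0 z 135.0 171.5 best 2.522884363263049 -24.5
36 x -24.5 -1.0 z 135.0 171.5 best 2.328254850929028 -24.5
38 x -24.5 -1.5 z 135.0 171.5 best 2.4038308270987137 -24.5
40 x -24.5 -2.0 z 135.0 171.5 best 2.250730098291342 -24.5
42 x -24.5 -2.0 z 135.0 171.5 best 2.37730983145363 -24.5
44 x -24.5 -3.0 z 135.0 171.5 best 2.2060871101805333 -24.5
46 x -24.5 -3.0 z 135.0 171.5 best 2.3760981860829635 -24.5
48 x -24.5 -3.5 z 135.0 171.5 best 2.196979332487359 -24.5
50 x -24.5 -3.5 z 135.0 171.5 best 2.4405097598464867 -24.5
```

Emit:
servo_tool(motion=[[0.9,0,-0.02,0,5,0,2],[0.9,0,-0.02,-0.01,10,0,5],[0.9,0,-0.02,-0.02,16,0,8],[0.9,0,-0.02,-0.02,20,0,9],[0.9,0,-0.02,-0.02,20,0,9]])

```text
clock: 3.0
position: [0.3174, -0.035, 0.2022]
ee_rot: [0.807, -0.574, 0.037, -0.136]
ft_force: [0.3, 4.9, 1.6]
grip_width: 0.899
```

```bash
python3 - <<'E'
from h import *
o=monitor.get_obs(); print(o['joint_pos'].round(3),o['joint_velocities'].round(2),o['position'],R.from_quat(o['ee_rot']).as_matrix().round(3),o['ft_force'])
p,w,M=cloud('wrist'); cv2.imwrite('pics/w1.png',p); print(monitor.get_obs()['position'])
E
```

```text
[ 0.648 -0.5   -0.322  2.307 -0.427  1.194 -0.75 ] [ 1.86 -0.01 -2.51  0.1  -0.51 -0.1   0.06] [ 0.31737622 -0.03496041  0.20223238] [[ 0.338 -0.916  0.216]
 [-0.936 -0.304  0.177]
 [-0.096 -0.262 -0.96 ]] [0.32802794 4.87493726 1.56383728]
[ 0.31600682 -0.02779959  0.19675966]
```

View pics/w1.png

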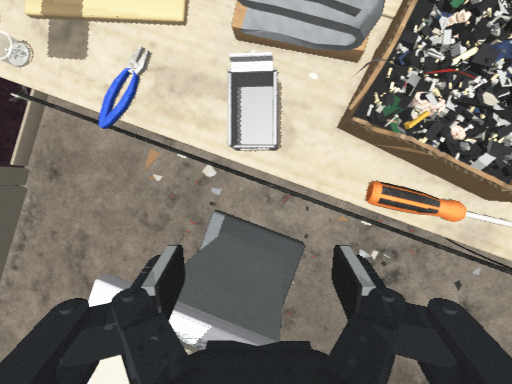

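```bash
cat >> h.py <<'E'
def Rt(psi,t):
    p=np.radians(psi); R0=np.array([[np.sin(p),-np.cos(p),0],[-np.cos(p),-np.sin(p),0],[0,0,-1]]).T
    return R0@R.from_euler('x',t,degrees=True).as_matrix()
def mv(pos,psi,t,n=None):
    o=monitor.get_obs(); Rc=R.from_quat(o['ee_rot']).as_matrix(); pos=np.array(pos)
    d=Rc.T@(pos-o['position']); r=R.from_matrix(Rc.T@Rt(psi,t)).as_rotvec(degrees=True)
    n=n or int(np.ceil(max(np.linalg.norm(d)/.05,np.linalg.norm(r)/9)))
    print('n',n); 
    for k in range(1,n+1): print('[%.4f, %.4f, %.4f, %.1f, %.1f, %.1f]'%(*(d*k/n),*(r*k/n)))
E
python3 - <<'E'
from h import *
o=monitor.get_obs(); print(o['position'],o['joint_velocities'].round(2),o['joint_pos'].round(2))
mv([.43,.025,.15],20,15)
E
```

```text
[ 0.31600682 -0.02779959  0.19675966] [ 0.02  0.01 -0.16 -0.01  0.05  0.04 -0.01] [ 0.68 -0.5  -0.38  2.31 -0.43  1.19 -0.75]
n 3
[-0.0016, -0.0366, 0.0255, 0.3, 1.7, -0.2]
[-0.0032, -0.0733, 0.0510, 0.6, 3.4, -0.4]
[-0.0048, -0.1099, 0.0765, 0.9, 5.1, -0.5]
```

Emit:
servo_tool(motion=[[0.9,-0.002,-0.037,0.025,0,1.7,0],[0.9,-0.003,-0.073,0.05,0.5,3.4,0],[0.9,-0.005,-0.11,0.076,1,5,-0.5],[0.9,-0.005,-0.11,0.076,1,5,-0.5],[0.9,-0.005,-0.11,0.076,1,5,-0.5]])

```text
clock: 3.68
position: [0.4295, 0.0227, 0.1513]
ee_rot: [0.812, -0.569, 0.075, -0.106]
ft_force: [-0.5, 0.0, 0.5]
grip_width: 0.905
```

```bash
python3 - <<'E'
from h import *
o=monitor.get_obs(); print(o['joint_pos'].round(3),o['joint_velocities'].round(2),o['position'],R.from_quat(o['ee_rot']).as_matrix().round(3),o['ft_force'])
p,w,M=cloud('wrist'); cv2.imwrite('pics/w2.png',p); np.save('w2.npy',w)
q=w.reshape(-1,3); q=q[~np.isnan(q).any(1)]
b=q[(np.hypot(q[:,0]-.427,q[:,1]-.027)<.075)&(q[:,2]>.022)&(q[:,2]<.075)]
r=cv2.minAreaRect(b[:,:2].astype(np.float32)); print('bin',len(b),r,b.min(0),b.max(0))
b=b[b[:,2]>.045];r=cv2.minAreaRect(b[:,:2].astype(np.float32)); print('top',len(b),r)
E
```

```text
[ 0.685 -0.229 -0.7    2.209 -0.3    0.879 -1.076] [ 0.   -0.02  0.03  0.   -0.    0.    0.01] [0.42952098 0.02267974 0.15125777] [[ 0.342 -0.908  0.243]
 [-0.94  -0.33   0.087]
 [ 0.001 -0.258 -0.966]] [-0.48668112  0.00544034  0.5300332 ]
bin 2548 ((0.43816089630126953, 0.029207997024059296), (0.1270318329334259, 0.06418237090110779), 10.29041862487793) [ 0.37231349 -0.01197981  0.02205961] [0.50186305 0.06302346 0.06941644]
top 1671 ((0.4224526286125183, 0.026995887979865074), (0.08979791402816772, 0.053295694291591644), 19.448698043823242)
```

View pics/w2.png

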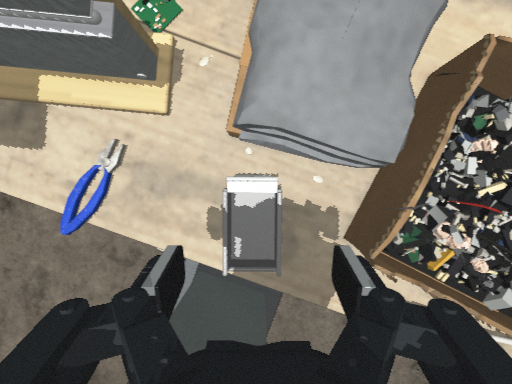

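The picture shows the bin centred at (252,225), lip at (252,185), with the jaws aligned across it and nothing close to either side. Next I grasp low with the tool tilted 40°.

```bash
python3 - <<'E'
from h import *
mv([.4195,.026,.016],19.7,40,5)
E
```

```text
n 5
[-0.0015, 0.0086, 0.0257, 5.0, 0.0, 0.0]
[-0.0029, 0.0171, 0.0515, 10.0, 0.0, 0.1]
[-0.0044, 0.0257, 0.0772, 15.0, 0.0, 0.1]
[-0.0059, 0.0343, 0.1030, 20.0, 0.0, 0.2]
[-0.0073, 0.0429, 0.1287, 25.0, 0.0, 0.2]
```

Emit:
servo_tool(motion=[[0.9,-0.002,0.008,0.02,4,0,0],[0.9,-0.003,0.017,0.045,8,0,0],[0.9,-0.005,0.025,0.07,13,0,0],[0.9,-0.006,0.034,0.095,18,0,0],[0.9,-0.007,0.04,0.115,23,0,0],[0.9,-0.007,0.043,0.128,25,0,0],[0.9,-0.007,0.043,0.128,25,0,0],[0.9,-0.007,0.043,0.128,25,0,0]])

```text
clock: 4.72
position: [0.4876, 0.0074, 0.0726]
ee_rot: [0.777, -0.542, 0.176, -0.267]
ft_force: [1.0, 5.0, 0.9]
grip_width: 0.898
```

```bash
python3 - <<'E'
from h import *
o=monitor.get_obs(); print(o['joint_pos'].round(3),o['joint_velocities'].round(2),o['position'],R.from_quat(o['ee_rot']).as_matrix().round(3),o['ft_force'])
print(Rt(19.7,40).round(3))
E
```

```text
[ 1.647 -0.108 -1.469  2.417 -1.268  0.437  0.037] [ 0.23  0.3  -0.    0.   -0.   -0.28  0.34] [0.48764949 0.00741084 0.07257585] [[ 0.35  -0.749  0.563]
 [-0.937 -0.269  0.225]
 [-0.017 -0.606 -0.795]] [1.0160752  5.03799042 0.92775833]
[[ 0.337 -0.721  0.605]
 [-0.941 -0.258  0.217]
 [ 0.    -0.643 -0.766]]
```

```bash
python3 - <<'E'
from h import *
import itertools
from scipy.optimize import least_squares
o=monitor.get_obs(); print(o['position'],o['ft_force'])
mv([.53,.0,.26],20,5)
p,w,M=cloud('top'); q=w.reshape(-1,3); q=q[~np.isnan(q).any(1)]
cv2.imwrite('pics/top1.png',p[120:270,180:400].repeat(3,0).repeat(3,1))
E
```

```text
[0.48764949 0.00741084 0.07257585] [1.0160752  5.03799042 0.92775833]
n 4
[0.0046, -0.0358, -0.0317, -8.1, 0.3, 0.0]
[0.0093, -0.0717, -0.0634, -16.2, 0.5, 0.1]
[0.0139, -0.1075, -0.0951, -24.2, 0.8, 0.1]
[0.0186, -0.1433, -0.1268, -32.3, 1.1, 0.1]
```

View pics/top1.png

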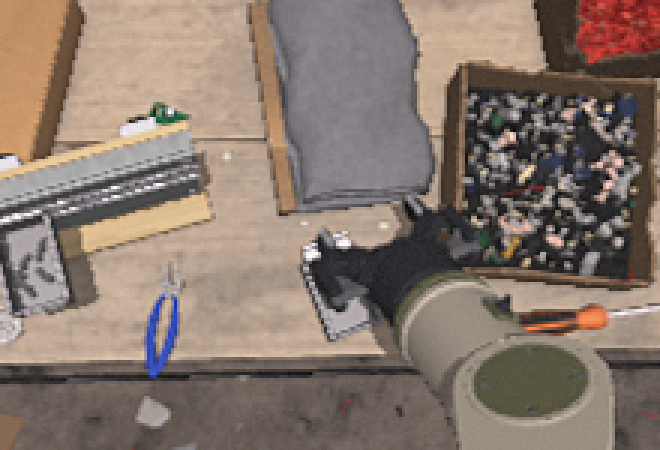

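The gripper sits to the upper right of the bin at (390,270), with its left finger over the lip at (330,260). The bin looks unmoved. I'll lift out and away.

Emit:
servo_tool(motion=[[0.9,0,-0.03,-0.04,0,0,0],[0.9,0.005,-0.07,-0.08,-8,0,0],[0.9,0.009,-0.1,-0.1,-16,0,0],[0.9,0.014,-0.12,-0.12,-24,1,0],[0.9,0.019,-0.143,-0.127,-32,1,0],[0.9,0.019,-0.143,-0.127,-32,1,0],[0.9,0.019,-0.143,-0.127,-32,1,0]])

```text
clock: 5.65
position: [0.5044, 0.0042, 0.2677]
ee_rot: [0.82, -0.57, 0.034, -0.045]
ft_force: [0.7, -0.4, -0.8]
grip_width: 0.9
```

```bash
cat > fit.py <<'E'
from h import *
import itertools
from scipy.optimize import least_squares
S=[([1.15936598,0.33215743,-0.06469306,1.46010044,0.02160319,1.3498864,-0.08851987],[0.23696399,-0.57836536,0.2313639],R.from_quat([.830387,-.557187,0,0])),
([.648,-.5,-.322,2.307,-.427,1.194,-.75],[.31737622,-.03496041,.20223238],R.from_matrix([[.338,-.916,.216],[-.936,-.304,.177],[-.096,-.262,-.96]])),
([.685,-.229,-.7,2.209,-.3,.879,-1.076],[.42952,.02268,.15126],R.from_matrix([[.342,-.908,.243],[-.94,-.33,.087],[.001,-.258,-.966]])),
([1.647,-.108,-1.469,2.417,-1.268,.437,.037],[.48765,.00741,.07258],R.from_matrix([[.35,-.749,.563],[-.937,-.269,.225],[-.017,-.606,-.795]]))]
o=monitor.get_obs(); S.append((list(o['joint_pos']),list(o['position']),R.from_quat(o['ee_rot'])))
print(o['joint_pos'].round(3),o['position'].round(4),o['joint_velocities'].round(2),Rt(20,5).round(2)-R.from_quat(o['ee_rot']).as_matrix().round(2))
ax='zyzyzyz'
def chain(q,s): 
    out=[];r=R.identity()
    for a,b,c in zip(ax,q,s): r=r*R.from_euler(a,b*c); out.append(r)
    return out
best=[]
for s in itertools.product([1,-1],repeat=6):
    s=(-1,)+s     # global base sense absorbed
    F=[chain(q,s)[-1] for q,_,_ in S]
    def f(v): return np.concatenate([(R.from_rotvec(v[:3])*a*R.from_rotvec(v[3:])*b[2].inv()).as_rotvec() for a,b in zip(F,S)])
    for y in (0,np.pi/2,np.pi,-np.pi/2):
      for x0 in ([0,0,0],[np.pi,0,0]):
        r=least_squares(f,x0+[0,0,y]); best.append((r.cost,s,r.x.round(3)))
best.sort(key=lambda t:t[0])
for b in best[:6]: print(b)
E
python3 fit.py
```

```text
[ 1.821 -0.5   -1.468  1.753 -0.578  1.377 -0.775] [0.5044 0.0042 0.2677] [-0.01  0.   -0.01  0.02 -0.   -0.01  0.  ] [[-0.01 -0.01 -0.03]
 [ 0.    0.01  0.  ]
 [-0.01  0.02 -0.01]]
(np.float64(7.358207793703107e-07), (-1, -1, -1, -1, -1, -1, -1), array([-6.000e-03, -1.000e-03,  3.142e+00, -4.000e-03, -1.000e-03,
        1.000e-03]))
(np.float64(7.358207793703809e-07), (-1, 1, -1, 1, -1, 1, -1), array([ 1.000e-03, -4.000e-03,  1.000e-03,  1.000e-03, -6.000e-03,
        3.143e+00]))
(np.float64(7.358207793703913e-07), (-1, -1, -1, -1, -1, -1, -1), array([-6.000e-03, -1.000e-03,  3.142e+00, -4.000e-03, -1.000e-03,
        1.000e-03]))
(np.float64(7.358207793704252e-07), (-1, 1, -1, 1, -1, 1, -1), array([ 1.000e-03, -4.000e-03,  1.000e-03,  1.000e-03, -6.000e-03,
        3.143e+00]))
(np.float64(7.35820779370502e-07), (-1, 1, -1, 1, -1, 1, -1), array([ 1.000e-03, -4.000e-03,  1.000e-03, -1.000e-03,  6.000e-03,
       -3.141e+00]))
(np.float64(7.358207793705149e-07), (-1, -1, -1, -1, -1, -1, -1), array([-6.000e-03, -1.000e-03,  3.142e+00, -4.000e-03, -1.000e-03,
        1.000e-03]))
```

```bash
cat >> fit.py <<'E'
print('---')
s=(-1,1,-1,1,-1,1,-1)
A=[];y=[]
for q,p,_ in S:
    c=[r.as_matrix() for r in chain(q,s)]
    # unknown: h(z,world); upper after r2..r3 (x,z); fore after r4/5 (x,z); wrist after r6 (x,z)
    cols=[[0,0,1],c[0][:,0],c[2][:,2],c[2][:,0],c[4][:,2],c[4][:,0],c[6][:,2],c[5][:,0]]
    A.append(np.array(cols).T); y.append(p)
A=np.vstack(A);y=np.hstack(y); v,_,rk,sv=np.linalg.lstsq(A,y,rcond=None); print('h,x1,up z,x,fore z,x,tool z,x',v.round(4),'res',np.abs(A@v-y).max(),rk,sv[-1])
E
python3 fit.py | sed -n '/---/,$p'
```

```text
---
h,x1,up z,x,fore z,x,tool z,x [ 0.1937  0.0299  0.4449  0.0199  0.4783 -0.0126  0.2807  0.0352] res 0.041230924617804754 8 0.2468792895549851
```

```bash
cat >> fit.py <<'E'
print('---2')
names={'h':lambda c:[0,0,1],'x1':lambda c:c[0][:,0],'y1':lambda c:c[0][:,1],'uz':lambda c:c[2][:,2],'ux':lambda c:c[2][:,0],'uy':lambda c:c[2][:,1],
'fz':lambda c:c[4][:,2],'ex':lambda c:c[3][:,0],'fx':lambda c:c[4][:,0],'fy':lambda c:c[4][:,1],'tz':lambda c:c[6][:,2],'tx':lambda c:c[5][:,0],'ty':lambda c:c[5][:,1],'bx':lambda c:[1,0,0],'by':lambda c:[0,1,0]}
C=[[r.as_matrix() for r in chain(q,s)] for q,_,_ in S]
def tr(ks):
    A=np.vstack([np.array([names[k](c) for k in ks]).T for c in C]); v,_,rk,_=np.linalg.lstsq(A,y,rcond=None); return np.abs(A@v-y).max(),v
core=['h','uz','fz','tz']; rest=[k for k in names if k not in core]
out=[]
for n in range(0,6):
    for cb in itertools.combinations(rest,n):
        r,v=tr(core+list(cb)); out.append((n,r,core+list(cb),v.round(4)))
for n in range(6):
    for t in sorted([o for o in out if o[0]==n],key=lambda t:t[1])[:2]: print(t)
E
python3 fit.py | sed -n '/---2/,$p'
```

```text
---2
(0, np.float64(0.035835542080633054), ['h', 'uz', 'fz', 'tz'], array([0.2228, 0.4175, 0.4871, 0.2716]))
(1, np.float64(0.015025240726121748), ['h', 'uz', 'fz', 'tz', 'ty'], array([ 0.2644,  0.4572,  0.4829,  0.3477, -0.0396]))
(1, np.float64(0.015025240726121943), ['h', 'uz', 'fz', 'tz', 'fy'], array([ 0.2644,  0.4572,  0.4829,  0.3477, -0.0396]))
(2, np.float64(0.0003517242354547749), ['h', 'uz', 'fz', 'tz', 'y1', 'uy'], array([ 0.2589,  0.4484,  0.4901,  0.3437, -0.0222, -0.0236]))
(2, np.float64(0.009324610882755307), ['h', 'uz', 'fz', 'tz', 'uy', 'tx'], array([ 0.2281,  0.4591,  0.495 ,  0.3214, -0.0388,  0.0145]))
(3, np.float64(0.00024322300831387117), ['h', 'uz', 'fz', 'tz', 'y1', 'uy', 'fy'], array([ 0.2591,  0.4488,  0.4899,  0.3441, -0.0218, -0.0233, -0.0007]))
(3, np.float64(0.00024322300831406893), ['h', 'uz', 'fz', 'tz', 'y1', 'uy', 'ty'], array([ 0.2591,  0.4488,  0.4899,  0.3441, -0.0218, -0.0233, -0.0007]))
(4, np.float64(0.00013179627880099964), ['h', 'uz', 'fz', 'tz', 'y1', 'uy', 'fy', 'bx'], array([ 0.2587,  0.449 ,  0.4896,  0.344 , -0.0219, -0.0233, -0.001 ,
        0.0005]))
(4, np.float64(0.00013179627880099964), ['h', 'uz', 'fz', 'tz', 'y1', 'uy', 'ty', 'bx'], array([ 0.2587,  0.449 ,  0.4896,  0.344 , -0.0219, -0.0233, -0.001 ,
        0.0005]))
(5, np.float64(8.155317924973815e-05), ['h', 'uz', 'fz', 'tz', 'y1', 'uy', 'fx', 'fy', 'bx'], array([ 2.587e-01,  4.490e-01,  4.897e-01,  3.437e-01, -2.190e-02,
       -2.340e-02,  3.000e-04, -8.000e-04,  5.000e-04]))
(5, np.float64(8.155317924973815e-05), ['h', 'uz', 'fz', 'tz', 'y1', 'uy', 'fx', 'ty', 'bx'], array([ 2.587e-01,  4.490e-01,  4.897e-01,  3.437e-01, -2.190e-02,
       -2.340e-02,  3.000e-04, -8.000e-04,  5.000e-04]))
```

```bash
cat > kin.py <<'E'
from h import *
from scipy.optimize import least_squares
LO=np.array([-2.6,-.5,-1.47,.16,-1.27,.06,-2.6]);HI=np.array([2.6,2.12,1.34,2.42,4.41,2.06,2.6])
def fk(q):
    r=R.identity();c=[]
    for a,b,s in zip('zyzyzyz',q,(-1,1,-1,1,-1,1,-1)): r=r*R.from_euler(a,b*s); c.append(r.as_matrix())
    p=np.array([0,0,.2589])-.0222*c[0][:,1]+.4484*c[2][:,2]-.0236*c[2][:,1]+.49*c[4][:,2]+.3437*c[6][:,2]
    return p,c[6]@np.diag([-1,-1,1])
def err(q,pos,Rm):
    p,r=fk(q); return np.r_[(pos-p),.2*R.from_matrix(Rm@r.T).as_rotvec()]
def ik(pos,Rm,q0,w=1e-3,qref=None):
    qref=q0 if qref is None else qref
    s=least_squares(lambda q:np.r_[err(q,pos,Rm),w*(q-qref)],np.clip(q0,LO+1e-3,HI-1e-3),bounds=(LO,HI)); return s.x,np.linalg.norm(err(s.x,pos,Rm))
def step(q,pos,Rm,n=12):   # clipped min-norm servo to a pose
    for _ in range(n):
        e=err(q,pos,Rm); J=np.array([(err(q+1e-5*np.eye(7)[i],pos,Rm)-e)/1e-5 for i in range(7)]).T
        free=np.ones(7,bool)
        for _ in range(4):
            dq=np.zeros(7); dq[free]=-J[:,free].T@np.linalg.solve(J[:,free]@J[:,free].T+1e-5*np.eye(6),e)
            bad=free&(((q+dq)>HI)|((q+dq)<LO))
            if not bad.any(): break
            free&=~bad
        q=np.clip(q+np.clip(dq,-.3,.3),LO,HI)
    return q
E
cat > t.py <<'E'
from kin import *
q=monitor.get_obs()['joint_pos']; nice=np.array([0,0,0,1.8,0,1.3,1.3])
print('fk err',err(q,monitor.get_obs()['position'],R.from_quat(monitor.get_obs()['ee_rot']).as_matrix()).round(4))
ps=19.7;d=np.array([np.cos(np.radians(ps)),np.sin(np.radians(ps)),0]);O=np.array([.4175,.0252,0])
def tcp(t,gx,gz): return O+gx*d+[0,0,gz]+.022*Rt(ps,t)[:,2]
for t in (0,6,10,12,15):
    g=tcp(t,-.024,.038)
    for nm,s in (('nice',nice),('cur',q)):
        x,e=ik(g,Rt(ps,t),s); print(t,nm,g.round(3),x.round(2),round(e,4))
# servo sim waypoints
for wp in ([.6,0,.3],[.75,0,.3],[.6,.2,.35],[.6,-.3,.3]):
    a=step(q,np.array(wp),Rt(20,0)); print('wp',wp,a.round(2)); b=step(a,tcp(10,-.024,.1),Rt(ps,8)); b=step(b,tcp(10,-.024,.038),Rt(ps,10)); print('  grasp',b.round(2),np.abs(err(b,tcp(10,-.024,.038),Rt(ps,10))).max().round(4))
E
python3 t.py
```

```text
fk err [ 0.0002 -0.0003 -0.     -0.     -0.      0.    ]
0 nice [0.395 0.017 0.016] [-0.23  0.1   0.08  2.26 -0.01  0.79 -1.38] 0.0
0 cur [0.395 0.017 0.016] [ 0.89  0.26 -1.1   2.21  0.31  0.84 -1.63] 0.0
6 nice [0.397 0.018 0.016] [-0.13  0.04 -0.01  2.33 -0.03  0.68 -1.34] 0.0
6 cur [0.397 0.018 0.016] [ 1.03  0.18 -1.18  2.28  0.22  0.7  -1.53] 0.0
10 nice [0.399 0.018 0.016] [-0.05  0.   -0.08  2.37 -0.07  0.6  -1.3 ] 0.0
10 cur [0.399 0.018 0.016] [ 1.14  0.12 -1.26  2.33  0.13  0.61 -1.43] 0.0
12 nice [0.399 0.019 0.016] [-0.01 -0.02 -0.11  2.4  -0.09  0.56 -1.28] 0.0
12 cur [0.399 0.019 0.016] [ 1.21  0.09 -1.31  2.35  0.06  0.57 -1.37] 0.0
15 nice [0.4   0.019 0.017] [ 0.24 -0.03 -0.35  2.42 -0.15  0.5  -1.21] 0.0001
15 cur [0.4   0.019 0.017] [ 1.38  0.04 -1.44  2.38 -0.08  0.5  -1.22] 0.0
wp [0.6, 0, 0.3] [ 1.84 -0.5  -1.47  1.68 -0.61  1.28 -0.8 ]
  grasp [ 1.52 -0.4  -1.43  2.29 -0.59  0.9  -0.78] 0.0462
wp [0.75, 0, 0.3] [ 1.82 -0.5  -1.47  1.73 -0.77  0.98 -0.71]
  grasp [ 1.53 -0.43 -1.44  2.29 -0.63  0.92 -0.75] 0.0463
wp [0.6, 0.2, 0.35] [ 1.56 -0.5  -1.47  1.58 -0.62  1.33 -1.13]
  grasp [ 1.22  0.16 -1.35  2.32  0.2   0.62 -1.49] 0.0
wp [0.6, -0.3, 0.3] [ 1.06  0.64 -1.13  1.16  0.58  1.65 -1.15]
  grasp [ 1.06  0.91 -1.13  1.16  0.28  1.65 -1.2 ] 0.2198
```

```bash
cat > t2.py <<'E'
from t import *
print('=====')
a=step(q,tcp(6,-.01,.16),Rt(ps,4),20); print(a.round(2),np.abs(err(a,tcp(6,-.01,.16),Rt(ps,4))).max())
b=step(a,tcp(13,-.024,.038),Rt(ps,13),20); print(b.round(2),np.abs(err(b,tcp(13,-.024,.038),Rt(ps,13))).max())
mv(tcp(6,-.01,.16),ps,4)
E
python3 t2.py | sed -n '/====/,$p'
```

```text
=====
[ 1.55 -0.49 -1.39  2.11 -0.57  1.13 -0.81] 6.938893903907228e-17
[ 1.36  0.12 -1.46  2.36  0.11  0.55 -1.4 ] 1.1102230246251565e-16
n 4
[-0.0127, 0.0240, 0.0298, -0.6, -0.1, 0.2]
[-0.0254, 0.0479, 0.0597, -1.2, -0.1, 0.4]
[-0.0381, 0.0719, 0.0895, -1.8, -0.2, 0.6]
[-0.0508, 0.0958, 0.1193, -2.4, -0.2, 0.7]
```

Emit:
servo_tool(motion=[[0.9,-0.013,0.024,0.03,-1,0,0],[0.9,-0.025,0.048,0.06,-1,0,0],[0.9,-0.038,0.072,0.09,-2,0,0.5],[0.9,-0.051,0.096,0.119,-2.4,0,0.7],[0.9,-0.051,0.096,0.119,-2.4,0,0.7],[0.9,-0.051,0.096,0.119,-2.4,0,0.7]])

```text
clock: 6.4
position: [0.4108, 0.0225, 0.1394]
ee_rot: [0.817, -0.575, 0.023, -0.028]
ft_force: [0.1, -0.4, 0.2]
grip_width: 0.898
```

```bash
cat > t3.py <<'E'
from t import *
print('=====',q.round(2),monitor.get_obs()['position'],monitor.get_obs()['joint_velocities'].round(2))
b=step(q,tcp(13,-.024,.038),Rt(ps,13),20); print(b.round(2),np.abs(err(b,tcp(13,-.024,.038),Rt(ps,13))).max())
mv(tcp(13,-.024,.038),ps,13,5)
E
python3 t3.py | sed -n '/====/,$p'
```

```text
===== [ 1.54 -0.5  -1.38  2.11 -0.58  1.14 -0.81] [0.41081623 0.02245763 0.13937871] [ 0.02  0.01  0.   -0.03  0.    0.   -0.  ]
[ 1.36  0.12 -1.45  2.36  0.11  0.55 -1.39] 1.2836953722228372e-16
n 5
[-0.0002, 0.0041, 0.0243, 1.8, -0.1, 0.0]
[-0.0004, 0.0082, 0.0487, 3.6, -0.1, 0.0]
[-0.0006, 0.0124, 0.0730, 5.3, -0.2, 0.1]
[-0.0008, 0.0165, 0.0973, 7.1, -0.2, 0.1]
[-0.0010, 0.0206, 0.1216, 8.9, -0.3, 0.1]
```

Emit:
servo_tool(motion=[[0.9,0,0.004,0.02,1,0,0],[0.9,0,0.008,0.045,3,0,0],[0.9,-0.001,0.012,0.07,5,0,0],[0.9,-0.001,0.016,0.095,7,0,0],[0.9,-0.001,0.02,0.115,9,0,0],[0.9,-0.001,0.021,0.122,9,0,0],[0.9,-0.001,0.021,0.122,9,0,0]])

```text
clock: 7.28
position: [0.3985, 0.0201, 0.0155]
ee_rot: [0.812, -0.572, 0.065, -0.094]
ft_force: [-0.5, 0.0, 1.2]
grip_width: 0.902
```

```bash
cat > t4.py <<'E'
from t import *
o=monitor.get_obs();print('=====',q.round(2),o['position'],o['joint_velocities'].round(2),o['ft_force'],R.from_quat(o['ee_rot']).as_matrix()[:,2])
print(tcp(13,-.024,.038))
p,w,M=cloud('wrist'); cv2.imwrite('pics/w3.png',p)
E
python3 t4.py | sed -n '/====/,$p'
```

```text
===== [ 1.33  0.1  -1.42  2.36  0.07  0.54 -1.36] [0.39845738 0.02008365 0.01549905] [ 0.04 -0.14 -0.03 -0.04 -0.18  0.05  0.14] [-0.47829777  0.01358632  1.16209688] [ 0.21275314  0.07909524 -0.9738994 ]
[0.39956397 0.01877797 0.01656386]
```

View pics/w3.png

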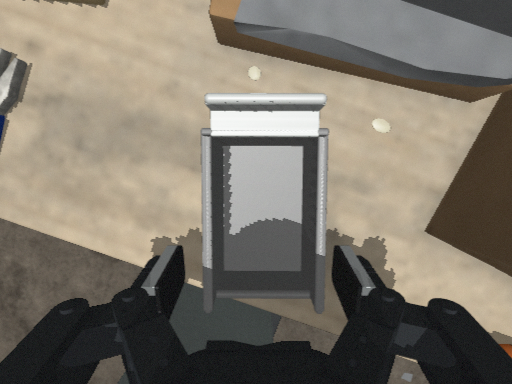

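The wrist picture shows the bin walls at columns 208 and 322 between the pads at 180 and 340, centred and square. I'll close on it.

Emit:
servo_tool(motion=[[0.5,0,0,0,0,0,0],[0.4,0,0,0,0,0,0],[0.3,0,0,0,0,0,0],[0.3,0,0,0,0,0,0],[0.3,0,0,0,0,0,0],[0.3,0,0,-0.02,0,0,0],[0.3,0,0,-0.05,0,0,0],[0.3,0,0,-0.08,-3,0,0],[0.3,0,0,-0.1,-5,0,0],[0.3,0,0,-0.1,-5,0,0]], grip_force=60)

```text
clock: 8.57
position: [0.3791, 0.0109, 0.1151]
ee_rot: [0.816, -0.574, 0.046, -0.056]
ft_force: [-0.1, -0.9, -3.2]
grip_width: 0.602
```

```bash
python3 - <<'E'
from h import *
o=monitor.get_obs();print(o['joint_pos'].round(2),o['position'],o['ft_force'],o['grip_width'],R.from_quat(o['ee_rot']).as_matrix().round(3))
p,w,M=cloud('wrist'); cv2.imwrite('pics/w4.png',p); 
# bin in tool frame
T=np.linalg.inv(np.r_[np.c_[R.from_quat(o['ee_rot']).as_matrix(),o['position']],[[0,0,0,1]]])
tl=w@T[:3,:3].T+T[:3,3]; np.save('w4tool.npy',tl)
E
```

```text
[ 1.23 -0.4  -1.14  2.26 -0.51  0.98 -0.85] [0.37910199 0.01090154 0.11509309] [-0.0953864  -0.89312882 -3.22293187] 0.6022256130384543 [[ 0.338 -0.931  0.139]
 [-0.941 -0.336  0.039]
 [ 0.01  -0.144 -0.99 ]]
```

View pics/w4.png

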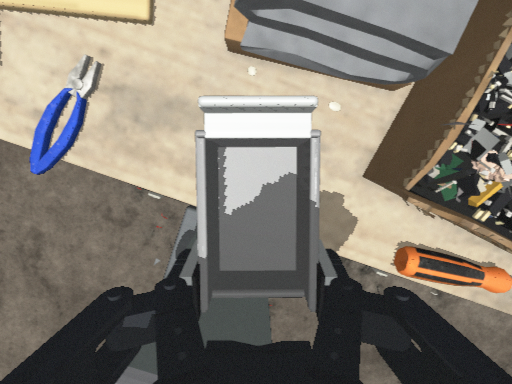

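```bash
python3 - <<'E'
from h import *
tl=np.load('w4tool.npy'); b=tl.reshape(-1,3)@Rt(0,13.1).T
b=b.reshape(tl.shape); 
for rows in ((97,107),(108,112),(116,134)):
    q=b[rows[0]:rows[1],212:308].reshape(-1,3); q=q[~np.isnan(q).any(1)]; print(rows,np.median(q,0).round(4),q.min(0).round(4),q.max(0).round(4))
# side wall tops
for cols in ((197,205),(313,320)):
    q=b[150:230,cols[0]:cols[1]].reshape(-1,3); q=q[q[:,2]>q[:,2].max()-.008]; print(cols,np.median(q,0).round(4))
q=b[290:297,215:300].reshape(-1,3);print('front',np.median(q,0).round(4))
q=b[180:260,225:295].reshape(-1,3);print('floor',np.median(q,0).round(4))
for c in (215,300):
  q=b[98:107,c-4:c+5].reshape(-1,3); print('yaw chk',c,np.median(q,0).round(4))
q=b[120:131,215:300].reshape(-1,3)
g=b[60:200]; m=(abs(g[...,1])<.018)&(g[...,2]>.03)&(g[...,2]<.06)
h=g[m]; 
for x in np.arange(.04,.085,.003):
    k=h[(h[:,0]>=x)&(h[:,0]<x+.003)]; print(round(x,3),len(k),k[:,2].max().round(4) if len(k) else None)
E
```

```text
(97, 107) [0.0672 0.0001 0.0493] [ 0.0656 -0.0172  0.0468] [0.0692 0.0175 0.0512]
(108, 112) [ 0.0658 -0.0001  0.0427] [ 0.0654 -0.0187  0.038 ] [0.0663 0.0188 0.0472]
(116, 134) [ 0.0611 -0.0001  0.0361] [ 0.0575 -0.0195  0.034 ] [0.0649 0.0196 0.0383]
(197, 205) [nan nan nan]
(313, 320) [nan nan nan]
front [nan nan nan]
floor [nan nan nan]
yaw chk 215 [0.0671 0.0162 0.0495]
yaw chk 300 [nan nan nan]
0.04 0 None
0.043 0 None
0.046 0 None
0.049 0 None
0.052 0 None
0.055 540 0.0379
0.058 669 0.0383
0.061 644 0.0378
0.064 1410 0.0512
0.067 666 0.0512
0.07 0 None
0.073 0 None
0.076 0 None
0.079 0 None
0.082 0 None
0.085 0 None
  return _methods._mean(a, axis=axis, dtype=dtype,
  ret = um.true_divide(
```

```bash
cat > t5.py <<'E'
from kin import *
o=monitor.get_obs(); q=o['joint_pos']
t1=np.array([.43,.20,.30]); a=step(q,t1,Rt(15,0),20); print(a.round(2),np.abs(err(a,t1,Rt(15,0))).max().round(4))
# plan panel poses
PO=np.array([.4945,.2535,0]);psi=14.8;DZ=.0065
c,s=np.cos(np.radians(psi)),np.sin(np.radians(psi))
def pose(Qx,Qz,al,y=-34):
    ca,sa=np.cos(np.radians(al)),np.sin(np.radians(al))
    X=(Qx-58.8*ca-34*sa)/1e3; Z=(Qz+58.8*sa-34*ca)/1e3+DZ; y=y/1e3
    return PO+[c*X-s*y,s*X+c*y,Z],Rt(psi,13.1-al)
if __name__=='__main__':
    for Q in ((-60,160,0),(-40,160,50),(-20,158,50),(-5,156,50),(-3,155,40),(0,152,20),(0,150,10),(0,150,0)):
        p,Rm=pose(*Q); a=step(a,p,Rm,20); print(Q,p.round(3),a.round(2),np.abs(err(a,p,Rm)).max().round(4))
    mv(t1,15,0)
E
python3 t5.py
```

```text
[ 0.7   0.05 -1.24  1.68  0.04  1.44 -1.85] 0.0
(-60, 160, 0) [0.388 0.19  0.132] [ 0.84 -0.38 -1.24  2.19 -0.42  0.89 -1.49] 0.0
(-40, 160, 50) [0.403 0.194 0.19 ] [ 0.85  0.06 -1.24  1.9  -0.13  1.39 -1.49] 0.0797
(-20, 158, 50) [0.422 0.199 0.188] [ 0.85  0.06 -1.24  1.89 -0.12  1.35 -1.49] 0.0879
(-5, 156, 50) [0.437 0.203 0.186] [ 0.85  0.06 -1.24  1.89 -0.12  1.32 -1.49] 0.0942
(-3, 155, 40) [0.436 0.203 0.173] [ 0.85  0.06 -1.24  1.92 -0.12  1.24 -1.49] 0.0712
(0, 152, 20) [0.439 0.204 0.147] [ 0.42  0.37 -1.09  1.79  0.29  1.3  -2.07] 0.0
(0, 150, 10) [0.441 0.204 0.133] [ 0.52  0.23 -1.15  1.94  0.26  1.07 -2.04] 0.0
(0, 150, 0) [0.446 0.206 0.123] [ 0.63  0.07 -1.2   2.08  0.18  0.83 -1.98] 0.0
n 6
[-0.0265, -0.0230, -0.0283, -1.4, -0.0, 0.8]
[-0.0530, -0.0461, -0.0565, -2.7, -0.0, 1.6]
[-0.0795, -0.0691, -0.0848, -4.1, -0.1, 2.4]
[-0.1060, -0.0921, -0.1130, -5.5, -0.1, 3.2]
[-0.1325, -0.1151, -0.1413, -6.8, -0.1, 4.0]
[-0.1590, -0.1382, -0.1696, -8.2, -0.1, 4.7]
```

```bash
cat > t6.py <<'E'
from t5 import *
nice=np.array([0,0,0,1.8,0,1.3,-1.8])
for Q in ((-60,160,50),(-5,156,50),(-5,156,44),(-3,155,30),(0,152,20)):
    p,Rm=pose(*Q)
    for st in (a,nice,q):
        x,e=ik(p,Rm,st); print(Q,x.round(2),round(e,4))
b=a
print('gradual tilt from t1')
for k in range(0,51,10):
    Rm=Rt(psi,13.1-k); p=pose(-60,170,k)[0]+[0,0,.03]
    b=step(b,p,Rm,25); print(k,b.round(2),np.abs(err(b,p,Rm)).max().round(4))
for Q in ((-20,158,50),(-5,156,50),(-3,155,40),(0,152,20)):
    p,Rm=pose(*Q); b=step(b,p,Rm,20); print(Q,b.round(2),np.abs(err(b,p,Rm)).max().round(4))
E
python3 t6.py
```

```text
[ 0.7   0.05 -1.24  1.68  0.04  1.44 -1.85] 0.0
(-60, 160, 50) [ 0.23  0.62 -0.97  1.53  0.2   1.82 -2.12] 0.0
(-60, 160, 50) [-0.31  0.43 -0.2   1.57 -0.07  1.77 -1.82] 0.0
(-60, 160, 50) [ 0.1   0.54 -0.76  1.54  0.11  1.8  -2.02] 0.0
(-5, 156, 50) [ 0.15  0.72 -0.92  1.38  0.25  1.88 -2.11] 0.0
(-5, 156, 50) [-0.33  0.55 -0.17  1.41 -0.06  1.82 -1.81] 0.0
(-5, 156, 50) [ 0.01  0.64 -0.69  1.38  0.14  1.85 -2.01] 0.0
(-5, 156, 44) [ 0.19  0.65 -0.95  1.46  0.27  1.77 -2.1 ] 0.0
(-5, 156, 44) [-0.32  0.47 -0.19  1.49 -0.04  1.71 -1.82] 0.0
(-5, 156, 44) [ 0.06  0.57 -0.73  1.47  0.16  1.74 -2.  ] 0.0
(-3, 155, 30) [ 0.32  0.49 -1.03  1.65  0.29  1.51 -2.08] 0.0
(-3, 155, 30) [-0.3   0.3  -0.22  1.69 -0.01  1.45 -1.83] 0.0
(-3, 155, 30) [ 0.19  0.41 -0.83  1.66  0.19  1.48 -2.  ] 0.0
(0, 152, 20) [ 0.42  0.37 -1.09  1.79  0.29  1.3  -2.07] 0.0
(0, 152, 20) [-0.29  0.19 -0.24  1.83  0.01  1.24 -1.85] 0.0
(0, 152, 20) [ 0.29  0.31 -0.92  1.8   0.21  1.28 -2.  ] 0.0
gradual tilt from t1
0 [ 0.74 -0.4  -1.11  2.14 -0.4   0.98 -1.5 ] 0.0
10 [ 0.92 -0.23 -1.32  2.   -0.24  1.15 -1.62] 0.0
20 [ 0.66  0.14 -1.25  1.87  0.09  1.34 -1.93] 0.0
30 [ 0.53  0.36 -1.22  1.74  0.21  1.55 -2.07] 0.0
40 [ 0.4   0.51 -1.15  1.61  0.23  1.73 -2.13] 0.0
50 [ 0.3   0.64 -1.09  1.49  0.22  1.9  -2.17] 0.0
(-20, 158, 50) [ 0.22  0.75 -1.04  1.42  0.29  1.88 -2.17] 0.0
(-5, 156, 50) [ 0.2   0.77 -1.03  1.37  0.31  1.9  -2.17] 0.0
(-3, 155, 40) [ 0.28  0.66 -1.07  1.51  0.34  1.72 -2.15] 0.0
(0, 152, 20) [ 0.49  0.43 -1.2   1.79  0.36  1.32 -2.12] 0.0
```

Emit:
servo_tool(motion=[[0.3,-0.01,-0.015,-0.03,-1,0,0.5],[0.3,-0.03,-0.035,-0.06,-2.5,0,1.5],[0.3,-0.06,-0.06,-0.09,-4,0,2.4],[0.3,-0.095,-0.085,-0.12,-5.5,0,3.2],[0.3,-0.13,-0.115,-0.15,-7,0,4],[0.3,-0.159,-0.138,-0.17,-8,0,4.7],[0.3,-0.159,-0.138,-0.17,-8,0,4.7],[0.3,-0.159,-0.138,-0.17,-8,0,4.7]])

```text
clock: 9.62
position: [0.4292, 0.199, 0.2989]
ee_rot: [0.793, -0.609, -0.001, -0.001]
ft_force: [-0.3, 0.3, -1.8]
grip_width: 0.6
```

```bash
python3 - <<'E'
from h import *
o=monitor.get_obs();print(o['joint_pos'].round(2),o['joint_velocities'].round(2),o['position'],o['ft_force'])
p,w,M=cloud('wrist'); cv2.imwrite('pics/w5.png',p); np.save('w5.npy',w)
q=w.reshape(-1,3); q=q[~np.isnan(q).any(1)]
c,s=np.cos(np.radians(14.8)),np.sin(np.radians(14.8))
u=(q[:,0]-.4945)*c+(q[:,1]-.2535)*s; v=-(q[:,0]-.4945)*s+(q[:,1]-.2535)*c
t=(q[:,2]>.19)&(q[:,2]<.22)&(abs(u-.015)<.04)&(abs(v)<.15)
r=cv2.minAreaRect(q[t][:,:2].astype(np.float32)); print(t.sum(),r,cv2.boxPoints(r).tolist(),np.percentile(q[t][:,2],[10,50,90]),'v',v[t].min(),v[t].max(),'u',np.percentile(u[t],[1,99]))
for lo in np.arange(-.1,.1,.02):
    k=t&(v>lo)&(v<lo+.02)&(q[:,2]>.2)
    if k.sum()>5: print('v',lo.round(2),'u',np.percentile(u[k],[1,99]).round(4))
E
```

```text
[ 1.37 -0.46 -1.47  1.69 -0.46  1.51 -1.37] [-0.02  0.    0.    0.01  0.    0.01 -0.  ] [0.42917048 0.19903306 0.2988738 ] [-0.30175857  0.27759639 -1.77571824]
10435 ((0.5073899626731873, 0.25814443826675415), (0.03151484578847885, 0.2005595862865448), 14.399531364440918) [[0.4671897888183594, 0.3513553738594055], [0.5170652866363525, 0.15709632635116577], [0.5475901365280151, 0.16493350267410278], [0.497714638710022, 0.35919255018234253]] [0.20469939 0.20566522 0.20658789] v -0.09918550122339491 0.1013954984661324 u [-0.00033581  0.02910174]
v -0.1 u [-0.0011  0.0286]
v -0.08 u [0.004  0.0286]
v -0.06 u [0.004  0.0286]
v -0.04 u [0.004  0.0285]
v -0.02 u [0.0039 0.0291]
v 0.0 u [0.0002 0.0291]
v 0.02 u [0.0002 0.0291]
v 0.04 u [0.0001 0.0291]
v 0.06 u [0.0001 0.0297]
v 0.08 u [0.0001 0.0297]
```

View pics/w5.png

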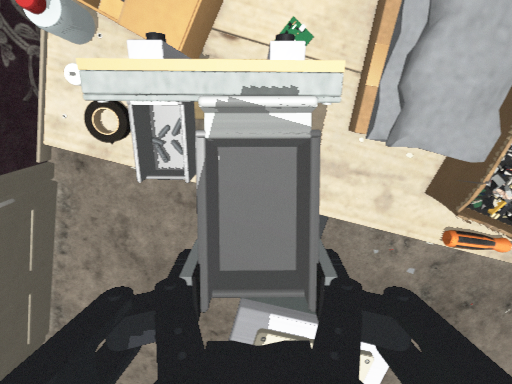

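The wrist picture shows the wall top edge along row 90 and the twin bin at (163,150). The held bin is square in the jaws and lines up with the free stretch. The panel estimate is confirmed within 1 mm, with its top at about +6 mm.

```bash
sed -i 's/DZ=.0065/DZ=.006/' t5.py; cat > t7.py <<'E'
from t5 import *
b=q; o=monitor.get_obs()
def prof(Q0,Q1,n):
    return [pose(*(np.array(Q0)+(np.array(Q1)-Q0)*k/n)) for k in range(1,n+1)]
tgt=prof((-48,215,13),(-45,185,50),6)
for p,Rm in tgt+[tgt[-1]]:
    b=step(b,p,Rm,4); print(b.round(2),np.abs(err(b,p,Rm)).max().round(4))
Rc=R.from_quat(o['ee_rot']).as_matrix()
for p,Rm in tgt: print((Rc.T@(p-o['position'])).round(4),R.from_matrix(Rc.T@Rm).as_rotvec(degrees=True).round(1))
for Q in ((-35,160,50),(-20,158,50),(-5,156,50),(-3,155,40),(0,152,20),(0,150,10)):
    p,Rm=pose(*Q); b=step(b,p,Rm,8); print(Q,b.round(2),np.abs(err(b,p,Rm)).max().round(4))
E
python3 t7.py
```

```text
[ 1.38 -0.47 -1.47  1.68 -0.47  1.52 -1.36] 0.0
[ 1.28 -0.46 -1.47  1.9  -0.48  1.36 -1.36] 0.0123
[ 1.3  -0.46 -1.47  1.89 -0.48  1.41 -1.35] 0.026
[ 1.3  -0.46 -1.47  1.89 -0.48  1.41 -1.35] 0.0457
[ 1.3  -0.46 -1.47  1.9  -0.48  1.41 -1.35] 0.0655
[ 1.3  -0.46 -1.47  1.91 -0.48  1.41 -1.35] 0.0855
[ 1.3  -0.46 -1.47  1.91 -0.48  1.41 -1.35] 0.1056
[ 1.3  -0.46 -1.47  1.91 -0.48  1.41 -1.35] 0.1056
[-0.0017  0.0368  0.0956] [-6.1  0.1  0.2]
[-0.0017  0.0373  0.0933] [-12.2   0.1   0.2]
[-0.0017  0.037   0.091 ] [-18.4   0.1   0.2]
[-0.0017  0.0359  0.0887] [-24.6   0.1   0.2]
[-0.0017  0.0341  0.0866] [-30.7   0.1   0.2]
[-0.0017  0.0315  0.0846] [-36.9   0.1   0.3]
(-35, 160, 50) [ 1.3  -0.46 -1.47  1.92 -0.48  1.41 -1.35] 0.1036
(-20, 158, 50) [ 1.3  -0.46 -1.47  1.91 -0.48  1.41 -1.35] 0.106
(-5, 156, 50) [ 1.3  -0.46 -1.47  1.89 -0.48  1.41 -1.36] 0.1085
(-3, 155, 40) [ 1.3  -0.46 -1.47  1.89 -0.48  1.41 -1.35] 0.0749
(0, 152, 20) [ 1.21 -0.46 -1.47  2.01 -0.48  1.12 -1.38] 0.0448
(0, 150, 10) [ 1.16 -0.46 -1.47  2.06 -0.48  0.99 -1.42] 0.0282
```

```bash
cat > t8.py <<'E'
from t5 import *
from scipy.spatial.transform import Slerp
import time
def run(q,p1,R1,n=10):
    p0,R0=fk(q); sl=Slerp([0,1],R.from_matrix([R0,R1]))
    for k in range(1,n+1): q=step(q,p0+(p1-p0)*k/n,sl(k/n).as_matrix(),1)
    q=step(q,p1,R1,2); return q,np.abs(err(q,p1,R1)).max()
def insert(b):
    worst=0
    for Q in ((-45,185,20),(-45,185,50),(-20,158,50),(-5,156,50),(0,152,20),(0,150,5)):
        p,Rm=pose(*Q); b,e=run(b,p,Rm,5); worst=max(worst,e)
    return worst,b
if __name__=='__main__':
    rng=np.random.default_rng(0); q=monitor.get_obs()['joint_pos']; res=[]; t0=time.time()
    while time.time()-t0<150:
        p=rng.uniform([.45,-.25,.28],[.75,.3,.5]); ps=rng.uniform(-30,60); t=rng.choice([0,-15,-30,15])
        b,e=run(q,p,Rt(ps,t))
        if e>.003 or b[2]<-1.3: continue
        w,bb=insert(b)
        res.append((round(w,4),round(abs(b[2]),2),p.round(2),round(ps),t,b.round(2),bb.round(2)))
    res.sort(key=lambda r:(r[0]>.002,r[1])); print(len(res))
    for r in res[:8]: print(*r)
E
python3 t8.py
```

```text
[ 1.38 -0.47 -1.47  1.68 -0.47  1.52 -1.36] 0.0
162
0.0001 0.87 [ 0.46 -0.09  0.31] 21 15 [ 1.25 -0.25 -0.87  1.84 -0.39  1.29 -0.74] [ 0.73  0.24 -1.36  2.01  0.34  0.98 -2.1 ]
0.0001 0.88 [0.46 0.04 0.45] 46 15 [ 1.09 -0.25 -0.88  1.56 -0.41  1.59 -0.6 ] [ 0.71  0.22 -1.33  2.01  0.32  0.97 -2.08]
0.0001 0.88 [ 0.47 -0.07  0.34] 35 15 [ 1.22 -0.19 -0.88  1.75 -0.37  1.37 -0.57] [ 0.7   0.22 -1.33  2.01  0.31  0.97 -2.08]
0.0002 0.89 [ 0.47 -0.02  0.46] 45 15 [ 1.16 -0.18 -0.89  1.51 -0.37  1.61 -0.55] [ 0.69  0.2  -1.31  2.01  0.3   0.97 -2.07]
0.0 0.93 [0.47 0.03 0.34] 57 15 [ 1.09 -0.19 -0.93  1.75 -0.4   1.41 -0.37] [ 0.67  0.2  -1.29  2.01  0.29  0.96 -2.06]
0.0009 0.93 [ 0.49 -0.12  0.45] 54 15 [ 1.25  0.02 -0.93  1.41 -0.23  1.63 -0.34] [ 0.75  0.25 -1.39  2.01  0.36  0.98 -2.12]
0.0 0.93 [ 0.47 -0.08  0.3 ] 24 15 [ 1.27 -0.22 -0.93  1.86 -0.37  1.24 -0.72] [ 0.69  0.21 -1.31  2.01  0.3   0.97 -2.07]
0.0001 0.94 [ 0.48 -0.18  0.29] 25 15 [ 1.39 -0.04 -0.94  1.78 -0.25  1.23 -0.63] [ 0.69  0.21 -1.32  2.01  0.31  0.97 -2.08]
```

```bash
python3 - <<'E'
from h import *
mv([.47,.03,.34],57,15,8)
E
```

```text
n 8
[0.0217, 0.0005, -0.0052, 1.8, -0.7, -5.2]
[0.0435, 0.0010, -0.0104, 3.6, -1.3, -10.4]
[0.0652, 0.0015, -0.0156, 5.4, -2.0, -15.7]
[0.0870, 0.0021, -0.0208, 7.1, -2.7, -20.9]
[0.1087, 0.0026, -0.0261, 8.9, -3.3, -26.1]
[0.1305, 0.0031, -0.0313, 10.7, -4.0, -31.3]
[0.1522, 0.0036, -0.0365, 12.5, -4.7, -36.5]
[0.1739, 0.0041, -0.0417, 14.3, -5.3, -41.8]
```

Emit:
servo_tool(motion=[[0.3,0.022,0,-0.005,2,-0.7,-5],[0.3,0.043,0.001,-0.01,3.6,-1.3,-10.4],[0.3,0.065,0.001,-0.016,5.4,-2,-15.7],[0.3,0.087,0.002,-0.021,7.1,-2.7,-20.9],[0.3,0.109,0.003,-0.026,8.9,-3.3,-26.1],[0.3,0.13,0.003,-0.031,10.7,-4,-31.3],[0.3,0.152,0.004,-0.036,12.5,-4.7,-36.5],[0.3,0.174,0.004,-0.042,14.3,-5.3,-41.8],[0.3,0.174,0.004,-0.042,14.3,-5.3,-41.8]])

```text
clock: 10.8
position: [0.4702, 0.0291, 0.3403]
ee_rot: [0.951, -0.282, 0.037, -0.126]
ft_force: [0.5, 0.6, -2.1]
grip_width: 0.596
```

```bash
cat > t9.py <<'E'
from t8 import *
o=monitor.get_obs(); q=o['joint_pos']; print('cur',q.round(2),o['position'].round(4),o['grip_width'])
print(insert(q))
b=q; Rc=R.from_quat(o['ee_rot']).as_matrix()
for Q,n in (((-45,205,10),7),((-45,190,50),5)):
    p,Rm=pose(*Q); b,e=run(b,p,Rm,n); print(Q,e,b.round(2))
    d=Rc.T@(p-o['position']); r=R.from_matrix(Rc.T@Rm).as_rotvec(degrees=True); print(d.round(4),r.round(1))
E
python3 t9.py
```

```text
[ 1.3  -0.46 -1.41  1.71 -0.46  1.48 -1.37] 0.0061
cur [ 1.1  -0.18 -0.94  1.74 -0.39  1.41 -0.37] [0.4702 0.0291 0.3403] 0.5957489434116229
(np.float64(3.801012685333838e-05), array([ 0.66671107,  0.19168407, -1.28102236,  2.0066313 ,  0.28205496,
        0.96227596, -2.0577932 ]))
(-45, 205, 10) 1.0520907410435897e-08 [ 1.2  -0.45 -1.43  1.96 -0.48  1.23 -1.38]
[-0.1497 -0.0548  0.1728] [-11.4   6.7  41.7]
(-45, 190, 50) 0.12055957415437897 [ 1.22 -0.45 -1.43  1.96 -0.48  1.31 -1.36]
[-0.1497 -0.063   0.1425] [-49.5  -8.2  42.8]
```

```bash
cat > t10.py <<'E'
from t8 import *
o=monitor.get_obs(); q=o['joint_pos']; Rc=R.from_quat(o['ee_rot']).as_matrix()
for seq in (((-45,190,50,9),),((-70,215,50,9),(-45,185,50,3)),((-45,185,20,7),(-45,190,50,5))):
    b=q; print('seq')
    for *Q,n in seq:
        p,Rm=pose(*Q); b,e=run(b,p,Rm,n); print(Q,round(e,4),b.round(2), (Rc.T@(p-o['position'])).round(3),R.from_matrix(Rc.T@Rm).as_rotvec(degrees=True).round(1))
    for Q in ((-25,160,50),(-5,156,50),(0,152,20),(0,150,5)):
        p,Rm=pose(*Q); b,e=run(b,p,Rm,5); print(Q,round(e,4),b.round(2))
E
python3 t10.py
```

```text
[ 1.3  -0.46 -1.41  1.71 -0.46  1.48 -1.37] 0.0061
seq
[-45, 190, 50] 0.0 [ 0.25  0.66 -1.05  1.46  0.23  1.9  -2.16] [-0.15  -0.063  0.142] [-49.5  -8.2  42.8]
(-25, 160, 50) 0.0 [ 0.22  0.72 -1.02  1.43  0.27  1.87 -2.16]
(-5, 156, 50) 0.0 [ 0.19  0.76 -1.    1.37  0.29  1.89 -2.15]
(0, 152, 20) 0.0 [ 0.47  0.41 -1.16  1.79  0.34  1.31 -2.1 ]
(0, 150, 5) 0.0 [ 0.66  0.19 -1.27  2.01  0.28  0.96 -2.05]
seq
[-70, 215, 50] 0.0 [ 0.3   0.59 -1.09  1.5   0.18  1.91 -2.16] [-0.167 -0.052  0.114] [-49.5  -8.2  42.8]
[-45, 185, 50] 0.0 [ 0.26  0.67 -1.05  1.47  0.23  1.89 -2.16] [-0.15  -0.062  0.147] [-49.5  -8.2  42.8]
(-25, 160, 50) 0.0 [ 0.22  0.73 -1.02  1.43  0.27  1.87 -2.16]
(-5, 156, 50) 0.0 [ 0.19  0.76 -1.    1.37  0.29  1.89 -2.16]
(0, 152, 20) 0.0 [ 0.47  0.41 -1.17  1.79  0.34  1.31 -2.11]
(0, 150, 5) 0.0 [ 0.67  0.19 -1.28  2.01  0.28  0.96 -2.06]
seq
[-45, 185, 20] 0.0 [ 0.62  0.24 -1.26  1.86  0.19  1.33 -2.01] [-0.152 -0.05   0.181] [-21.    3.1  42.3]
[-45, 190, 50] 0.0 [ 0.26  0.67 -1.06  1.46  0.23  1.9  -2.17] [-0.15  -0.063  0.142] [-49.5  -8.2  42.8]
(-25, 160, 50) 0.0 [ 0.22  0.73 -1.03  1.43  0.28  1.87 -2.16]
(-5, 156, 50) 0.0 [ 0.19  0.77 -1.01  1.37  0.3   1.89 -2.16]
(0, 152, 20) 0.0 [ 0.48  0.42 -1.18  1.79  0.35  1.31 -2.11]
(0, 150, 5) 0.0 [ 0.68  0.2  -1.3   2.01  0.29  0.97 -2.07]
```

Emit:
servo_tool(motion=[[0.3,-0.018,-0.006,0.012,-5.5,-0.9,4.8],[0.3,-0.037,-0.012,0.025,-11,-1.8,9.5],[0.3,-0.056,-0.017,0.038,-16.5,-2.7,14.3],[0.3,-0.074,-0.023,0.051,-22,-3.6,19],[0.3,-0.093,-0.029,0.063,-27.5,-4.6,23.8],[0.3,-0.111,-0.035,0.076,-33,-5.5,28.5],[0.3,-0.13,-0.04,0.089,-38.5,-6.4,33.3],[0.3,-0.148,-0.046,0.101,-44,-7.3,38],[0.3,-0.167,-0.052,0.114,-49.5,-8.2,42.8],[0.3,-0.167,-0.052,0.114,-49.5,-8.2,42.8]])

```text
clock: 12.05
position: [0.3727, 0.1897, 0.2432]
ee_rot: [0.753, -0.577, -0.192, 0.252]
ft_force: [-0.3, 0.8, -1.2]
grip_width: 0.598
```

```bash
cat >> t5.py <<'E'
def where(o,gx=-18.8,gz=16.,tg=13.1):   # bin state from tool pose
    Rc=R.from_quat(o['ee_rot']).as_matrix(); d=np.array(o['position'])-PO
    X=(c*d[0]+s*d[1])*1e3; Y=(-s*d[0]+c*d[1])*1e3; Z=(d[2]-DZ)*1e3
    tz=Rc[:,2]; t=np.degrees(np.arctan2(c*tz[0]+s*tz[1],-tz[2])); al=tg-t; ca,sa=np.cos(np.radians(al)),np.sin(np.radians(al))
    rx,rz=gx-40,gz-50
    return 'Q x %.1f z %.1f a %.1f y %.1f yawerr %.1f'%(X-(ca*rx+sa*rz),Z-(-sa*rx+ca*rz),al,Y,np.degrees(np.arctan2(Rc[0,0],-Rc[1,0]))-psi)
def seq(*W,n=4):
    o=monitor.get_obs(); Rc=R.from_quat(o['ee_rot']).as_matrix()
    for Q in W:
        p,Rm=pose(*Q); print(Q,(Rc.T@(p-o['position'])).round(4).tolist(),R.from_matrix(Rc.T@Rm).as_rotvec(degrees=True).round(1).tolist())
E
cat > pl.py <<'E'
from t5 import *
o=monitor.get_obs(); print(where(o),o['ft_force'].round(1),o['joint_pos'].round(2),'v',np.abs(o['joint_velocities']).max().round(2))
E
cat > pp.py <<'E'
# per-angle feasible region of Q, no bar, connectivity
from plan import *
A=np.arange(0,57,2.); xs=np.arange(-40,8,.5); zs=np.arange(135,172,.5)
X,Z=np.meshgrid(xs,zs,indexing='ij'); C=np.array([clear(a,X,Z,False) for a in A])
for a in (50,46,42,36,30,24,18,12,8,4):
    k=a//2; print(a,end=': ')
    for x in (-16,-12,-10,-8,-6,-4,-2,-1,0):
        col=C[k][xs.searchsorted(x)]; 
        m=(col>0)&(zs>146)
        print(f'{x}:[{zs[m].min() if m.any() else 0:.0f},{zs[m].max() if m.any() else 0:.0f}|{zs[col.argmax()] if m.any() else 0}]{max(col[zs>146].max(),-9):.1f}',end=' ')
    print()
E
python3 pl.py; python3 pp.py
```

```text
[ 0.8   0.07 -1.35  1.68  0.07  1.45 -1.87] 0.0
Q x -70.2 z 213.9 a 50.1 y -30.6 yawerr 0.3 [-0.3  0.8 -1.2] [ 0.29  0.59 -1.08  1.5   0.18  1.91 -2.16] v 0.08
50: -16:[150,158|155.0]3.6 -12:[154,158|156.5]2.1 -10:[156,160|157.5]1.7 -8:[157,162|159.5]1.6 -6:[158,163|160.5]2.1 -4:[158,162|160.0]1.7 -2:[158,160|159.0]0.8 -1:[158,159|158.5]0.5 0:[0,0|0]-0.0 
46: -16:[150,157|154.0]3.4 -12:[153,157|155.5]1.8 -10:[155,158|157.0]1.1 -8:[157,160|158.5]1.2 -6:[158,162|159.5]1.9 -4:[158,162|159.5]1.9 -2:[158,161|159.0]1.0 -1:[158,159|158.5]0.8 0:[158,158|158.0]0.3 
42: -16:[148,156|153.0]3.2 -12:[152,156|154.5]1.4 -10:[155,157|156.0]0.9 -8:[157,159|158.0]0.9 -6:[158,162|159.0]1.7 -4:[158,162|159.5]2.0 -2:[158,161|158.5]1.5 -1:[158,160|158.0]1.0 0:[158,159|157.5]0.5 
36: -16:[146,154|151.0]3.0 -12:[152,154|153.0]1.0 -10:[154,155|154.5]0.2 -8:[156,157|156.5]0.3 -6:[156,160|157.5]1.3 -4:[156,162|158.5]2.3 -2:[156,160|158.0]1.8 -1:[156,160|158.0]1.4 0:[156,159|157.5]1.3 
30: -16:[146,153|149.5]3.1 -12:[150,152|152.0]0.8 -10:[0,0|0]-0.1 -8:[0,0|0]-0.2 -6:[156,158|156.0]0.8 -4:[156,161|157.5]2.0 -2
[... 273 characters left out ...]
47.0]3.8 -12:[147,150|149.0]0.6 -10:[0,0|0]-0.6 -8:[0,0|0]-1.5 -6:[0,0|0]-0.4 -4:[154,158|154.5]0.9 -2:[154,160|156.0]2.3 -1:[154,160|156.5]3.0 0:[154,160|157.0]2.3 
12: -16:[146,172|146.0]4.1 -12:[146,149|147.5]0.8 -10:[0,0|0]-0.7 -8:[0,0|0]-1.8 -6:[0,0|0]-1.2 -4:[152,153|152.5]0.2 -2:[152,160|154.0]1.7 -1:[152,160|156.0]2.2 0:[152,160|158.0]1.7 
8: -16:[146,172|146.0]4.4 -12:[146,149|147.0]1.0 -10:[0,0|0]-0.7 -8:[0,0|0]-2.0 -6:[0,0|0]-1.5 -4:[0,0|0]-0.5 -2:[152,160|153.0]1.1 -1:[152,160|155.0]1.8 0:[152,160|158.5]1.3 
4: -16:[146,172|146.0]5.0 -12:[146,172|147.0]1.3 -10:[0,0|0]-0.6 -8:[0,0|0]-1.7 -6:[0,0|0]-1.7 -4:[0,0|0]-1.1 -2:[151,157|151.5]0.4 -1:[151,159|152.5]1.3 0:[151,159|158.0]0.7
```

```bash
cat >> pl.py <<'E'
import sys
W=[tuple(float(v) for v in a.split(',')) for a in sys.argv[1:]]
seq(*W)
E
python3 pl.py -40,172,50 -24,156,50 -16,155,50
```

```text
[ 0.8   0.07 -1.35  1.68  0.07  1.45 -1.87] 0.0
Q x -70.2 z 213.9 a 50.1 y -30.6 yawerr 0.3 [-0.3  0.8 -1.2] [ 0.29  0.59 -1.08  1.5   0.18  1.91 -2.16] v 0.08
(-40.0, 172.0, 50.0) [0.0035, -0.0494, 0.0154] [0.1, -0.3, 0.2]
(-24.0, 156.0, 50.0) [0.0036, -0.0718, 0.0185] [0.1, -0.3, 0.2]
(-16.0, 155.0, 50.0) [0.0036, -0.0788, 0.0145] [0.1, -0.3, 0.2]
```

Emit:
servo_tool(motion=[[0.3,0.002,-0.025,0.008,0,0,0],[0.3,0.003,-0.049,0.015,0,-0.3,0.2],[0.3,0.003,-0.06,0.017,0,-0.3,0.2],[0.3,0.003,-0.072,0.0185,0,-0.3,0.2],[0.3,0.003,-0.0755,0.0165,0,-0.3,0.2],[0.3,0.003,-0.079,0.0145,0,-0.3,0.2],[0.3,0.003,-0.079,0.0145,0,-0.3,0.2],[0.3,0.003,-0.079,0.0145,0,-0.3,0.2]])

```text
clock: 13.05
position: [0.4279, 0.1992, 0.1865]
ee_rot: [0.751, -0.581, -0.192, 0.249]
ft_force: [-0.7, 0.8, -2.7]
grip_width: 0.599
```

```bash
python3 pl.py -16,155,50 -16,151,50 -16,149,50; python3 - <<'E'
from h import *
p,w,M=cloud('side')
i=eyes.camera_info('side');E=np.array(i['extrinsics']);K=np.array(i['intrinsics']);c=K@(E[:3,:3]@[.49,.22,.16]+E[:3,3]);u,v=(c[:2]/c[2]).astype(int);print(u,v)
cv2.imwrite('pics/s1.png',cv2.resize(p[max(0,v-70):v+70,max(0,u-90):u+90],None,fx=4,fy=4,interpolation=cv2.INTER_CUBIC))
E
```

```text
[ 0.87  0.1  -1.44  1.68  0.1   1.45 -1.89] 0.0
Q x -14.3 z 157.5 a 49.8 y -35.5 yawerr -0.3 [-0.7  0.8 -2.7] [ 0.21  0.74 -1.01  1.41  0.28  1.88 -2.15] v 0.0
(-16.0, 155.0, 50.0) [-0.0015, -0.0001, 0.0028] [-0.2, 0.1, -0.2]
(-16.0, 151.0, 50.0) [-0.0015, -0.0025, 0.006] [-0.2, 0.1, -0.2]
(-16.0, 149.0, 50.0) [-0.0015, -0.0037, 0.0076] [-0.2, 0.1, -0.2]
229 204
```

View pics/s1.png

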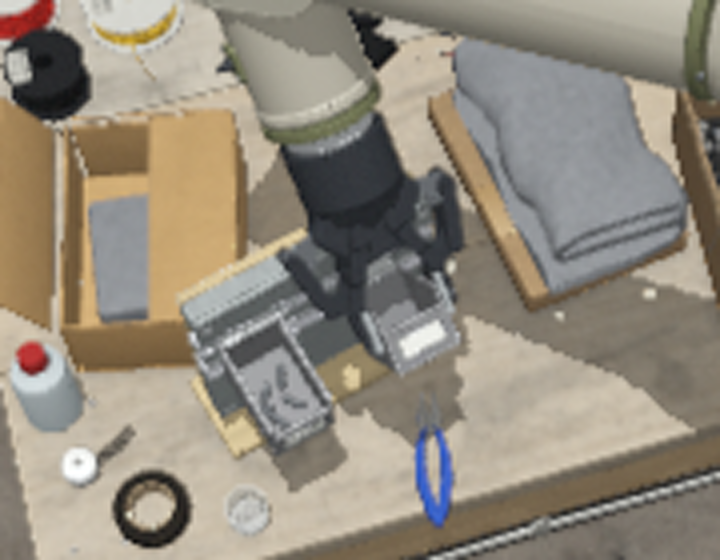

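The side view shows the bin tipped at (415,325), in front of the groove to the right of the twin at (275,385), and clear of it. Next I feel for the groove floor.

Emit:
servo_tool(motion=[[0.3,-0.001,0,0.003,0,0,0],[0.3,-0.001,-0.0012,0.0045,0,0,0],[0.3,-0.001,-0.0025,0.006,0,0,0],[0.3,-0.001,-0.0025,0.006,0,0,0]])

```text
clock: 13.6
position: [0.4259, 0.1996, 0.1808]
ee_rot: [0.751, -0.581, -0.193, 0.25]
ft_force: [-3.5, -2.9, 6.9]
grip_width: 0.597
```

```bash
sed -i "s/^    t1=/    t1=/; s/^t1=.*$/t1=np.array([.43,.2,.3])/" t5.py; python3 pl.py -16,149,50 -16,147,50
```

```text
Q x -16.2 z 151.7 a 49.9 y -34.6 yawerr -0.2 [-3.5 -2.9  6.9] [ 0.21  0.74 -1.01  1.42  0.28  1.87 -2.16] v 0.0
(-16.0, 149.0, 50.0) [-0.0006, -0.0018, 0.0019] [-0.1, 0.1, -0.2]
(-16.0, 147.0, 50.0) [-0.0006, -0.003, 0.0036] [-0.1, 0.1, -0.2]
```

```bash
python3 - <<'E'
from plan import *
z=np.arange(146,164,.1)
for x in (-16.2,-14,-12,-10,-8,-6,-5):
    m=clear(50,np.full(z.shape,x),z,False); k=z[m>0]; print(x,k.min().round(1),k.max().round(1),z[m.argmax()].round(1),m.max().round(1))
E
python3 pl.py -16.2,158,50 -16.2,160.5,50
```

```text
-16.2 149.9 158.5 154.9 3.7
-14 151.6 158.5 155.7 2.9
-12 153.3 158.5 156.4 2.1
-10 155.1 160.3 157.6 1.8
-8 156.8 161.6 159.3 1.8
-6 158.1 163.3 160.3 2.3
-5 158.1 163.9 160.3 2.2
Q x -16.2 z 151.7 a 49.9 y -34.6 yawerr -0.2 [-3.5 -2.9  6.9] [ 0.21  0.74 -1.01  1.42  0.28  1.87 -2.16] v 0.0
(-16.2, 158.0, 50.0) [-0.0006, 0.0038, -0.0051] [-0.1, 0.1, -0.2]
(-16.2, 160.5, 50.0) [-0.0006, 0.0053, -0.0071] [-0.1, 0.1, -0.2]
```

Emit:
servo_tool(motion=[[0.3,-0.0005,0.003,-0.004,0,0,0],[0.3,-0.0005,0.0042,-0.006,0,0,0],[0.3,-0.0005,0.006,-0.008,0,0,0],[0.3,-0.0005,0.006,-0.008,0,0,0],[0.3,-0.0005,0.006,-0.008,0,0,0]])

```text
clock: 14.22
position: [0.4261, 0.2001, 0.1898]
ee_rot: [0.75, -0.581, -0.192, 0.25]
ft_force: [0.4, -0.0, -1.5]
grip_width: 0.599
```

```bash
python3 pl.py -16.2,162,50 -16.2,157,50
```

```text
Q x -15.9 z 160.8 a 49.8 y -34.2 yawerr -0.3 [ 0.4 -0.  -1.5] [ 0.21  0.73 -1.01  1.41  0.28  1.88 -2.16] v 0.0
(-16.2, 162.0, 50.0) [-0.0002, 0.001, -0.001] [-0.2, 0.1, -0.3]
(-16.2, 157.0, 50.0) [-0.0002, -0.002, 0.003] [-0.2, 0.1, -0.3]
```

Emit:
servo_tool(motion=[[0.3,0,0.001,-0.001,0,0,0],[0.3,0,0.0015,-0.002,0,0,0],[0.3,0,0.0015,-0.002,0,0,0],[0.3,0,0.0015,-0.002,0,0,0]])

```text
clock: 14.72
position: [0.4263, 0.2002, 0.1915]
ee_rot: [0.75, -0.581, -0.192, 0.249]
ft_force: [4.5, 4.3, -15.8]
grip_width: 0.6
```

```bash
python3 pl.py -16.2,164,50 -16.2,157,50
```

```text
Q x -15.6 z 162.5 a 49.8 y -34.1 yawerr -0.3 [  4.5   4.3 -15.8] [ 0.21  0.73 -1.01  1.41  0.27  1.88 -2.16] v 0.0
(-16.2, 164.0, 50.0) [-0.0001, 0.0014, -0.0011] [-0.2, 0.1, -0.3]
(-16.2, 157.0, 50.0) [-0.0001, -0.0028, 0.0046] [-0.2, 0.1, -0.3]
```

```bash
sed -i 's/DZ=.006/DZ=.009/; s/PO=np.array(\[.4945,.2535,0\])/PO=np.array([.4955,.2538,0])/' t5.py; python3 pl.py -16,155,50 -12,156.4,50 -10,157.6,50 -8,159.2,50
```

```text
Q x -16.7 z 159.5 a 49.8 y -34.2 yawerr -0.3 [  4.5   4.3 -15.8] [ 0.21  0.73 -1.01  1.41  0.27  1.88 -2.16] v 0.0
(-16.0, 155.0, 50.0) [-0.0002, -0.0032, 0.003] [-0.2, 0.1, -0.3]
(-12.0, 156.4, 50.0) [-0.0002, -0.0056, -0.0005] [-0.2, 0.1, -0.3]
(-10.0, 157.6, 50.0) [-0.0002, -0.0065, -0.0027] [-0.2, 0.1, -0.3]
(-8.0, 159.2, 50.0) [-0.0002, -0.0071, -0.0051] [-0.2, 0.1, -0.3]
```

Emit:
servo_tool(motion=[[0.3,0,-0.003,0.003,0,0,-0.2],[0.3,0,-0.0035,0.003,0,0,-0.2],[0.3,0,-0.0045,0.002,0,0,-0.2],[0.3,0,-0.006,0,0,0,-0.2],[0.3,0,-0.006,0,0,0,-0.2]])

```text
clock: 15.35
position: [0.4309, 0.2014, 0.189]
ee_rot: [0.752, -0.58, -0.193, 0.249]
ft_force: [-0.1, 0.2, -1.9]
grip_width: 0.6
```

```bash
python3 pl.py -12,156.4,50 -10,157.6,50 -8,159.2,50 -6,160.4,50
```

```text
Q x -11.9 z 157.0 a 49.8 y -34.1 yawerr -0.1 [-0.1  0.2 -1.9] [ 0.2   0.74 -1.01  1.39  0.28  1.88 -2.15] v 0.01
(-12.0, 156.4, 50.0) [-0.0001, -0.0002, 0.0003] [-0.2, 0.1, -0.0]
(-10.0, 157.6, 50.0) [-0.0001, -0.0011, -0.0018] [-0.2, 0.1, -0.0]
(-8.0, 159.2, 50.0) [-0.0001, -0.0017, -0.0043] [-0.2, 0.1, -0.0]
(-6.0, 160.4, 50.0) [-0.0001, -0.0026, -0.0065] [-0.2, 0.1, -0.0]
```

Free of contact; I'll continue along the corridor.

Emit:
servo_tool(motion=[[0.3,0,-0.0011,-0.0018,0,0,0],[0.3,0,-0.0017,-0.0043,0,0,0],[0.3,0,-0.0022,-0.0055,0,0,0],[0.3,0,-0.0026,-0.0065,0,0,0],[0.3,0,-0.0026,-0.0065,0,0,0]])

```text
clock: 15.98
position: [0.4365, 0.2029, 0.1925]
ee_rot: [0.752, -0.58, -0.193, 0.249]
ft_force: [0.5, 0.2, -2.5]
grip_width: 0.599
```

```bash
python3 pl.py -5,160.2,50 -4,159.7,46 -4,159.3,42 -4,158.5,36 -3,158,30
```

```text
Q x -6.1 z 160.5 a 49.8 y -34.2 yawerr -0.1 [ 0.5  0.2 -2.5] [ 0.19  0.75 -1.    1.37  0.28  1.9  -2.15] v 0.01
(-5.0, 160.2, 50.0) [-0.0002, -0.001, -0.0007] [-0.2, 0.1, -0.0]
(-4.0, 159.7, 46.0) [-0.0001, -0.0036, 0.0036] [3.8, 0.1, -0.0]
(-4.0, 159.3, 42.0) [-0.0001, -0.0057, 0.0083] [7.8, 0.1, -0.1]
(-4.0, 158.5, 36.0) [-0.0001, -0.0095, 0.0153] [13.8, 0.1, -0.1]
(-3.0, 158.0, 30.0) [-0.0001, -0.0145, 0.021] [19.8, 0.1, -0.1]
```

Emit:
servo_tool(motion=[[0.3,0,-0.001,-0.0007,0,0,0],[0.3,0,-0.0023,0.0014,1.9,0,0],[0.3,0,-0.0036,0.0036,3.8,0,0],[0.3,0,-0.0047,0.006,5.8,0,0],[0.3,0,-0.0057,0.0083,7.8,0,0],[0.3,0,-0.0076,0.0118,10.8,0,0],[0.3,0,-0.0095,0.0153,13.8,0,0],[0.3,0,-0.012,0.0182,16.8,0,0],[0.3,0,-0.0145,0.021,19.8,0,0],[0.3,0,-0.0145,0.021,19.8,0,0]])

```text
clock: 17.23
position: [0.4351, 0.2022, 0.1673]
ee_rot: [0.783, -0.604, -0.089, 0.116]
ft_force: [0.3, -0.1, -1.4]
grip_width: 0.601
```

```bash
python3 pl.py -2,157.5,24 -1.5,156.5,18 -1,155.5,12 -0.5,152,12
```

```text
Q x -3.7 z 158.3 a 30.0 y -34.4 yawerr -0.1 [ 0.3 -0.1 -1.4] [ 0.37  0.52 -1.11  1.65  0.33  1.53 -2.11] v 0.04
(-2.0, 157.5, 24.0) [-0.0004, -0.0043, 0.007] [6.0, 0.0, -0.1]
(-1.5, 156.5, 18.0) [-0.0004, -0.0081, 0.0142] [12.0, 0.0, -0.1]
(-1.0, 155.5, 12.0) [-0.0005, -0.0127, 0.021] [18.0, -0.0, -0.1]
(-0.5, 152.0, 12.0) [-0.0005, -0.0142, 0.0242] [18.0, -0.0, -0.1]
```

Emit:
servo_tool(motion=[[0.3,0,-0.0022,0.0035,3,0,0],[0.3,0,-0.0043,0.007,6,0,0],[0.3,0,-0.0055,0.0095,8,0,0],[0.3,0,-0.0067,0.0118,10,0,0],[0.3,0,-0.0067,0.0118,10,0,0],[0.3,0,-0.0067,0.0118,10,0,0]])

```text
clock: 17.98
position: [0.4368, 0.2033, 0.1535]
ee_rot: [0.79, -0.609, -0.038, 0.049]
ft_force: [-6.8, -0.4, 0.5]
grip_width: 0.6
```

```bash
python3 pl.py -1.5,156,20 -1.5,154.5,20  -1.5,153.5,20; python3 - <<'E'
from plan import *
z=np.arange(150,162,.1)
for a in (22,20,18,16,14):
  for x in (-2,-1,0):
    for ub in (False,True):
        m=clear(a,np.full(z.shape,float(x)),z,ub); k=z[m>0]; print(a,x,ub,(k.min().round(1),k.max().round(1)) if len(k) else None,m.max().round(1))
E
```

```text
Q x -2.7 z 156.1 a 20.3 y -33.8 yawerr -0.1 [-6.8 -0.4  0.5] [ 0.47  0.4  -1.16  1.79  0.32  1.32 -2.09] v 0.0
(-1.5, 156.0, 20.0) [0.0002, -0.0013, 0.0002] [0.3, 0.1, -0.1]
(-1.5, 154.5, 20.0) [0.0002, -0.0015, 0.0017] [0.3, 0.1, -0.1]
(-1.5, 153.5, 20.0) [0.0002, -0.0016, 0.0027] [0.3, 0.1, -0.1]
22 -2 False (np.float64(154.0), np.float64(160.5)) 2.7
22 -2 True (np.float64(154.0), np.float64(160.5)) 1.8
22 -1 False (np.float64(154.0), np.float64(160.2)) 3.0
22 -1 True (np.float64(154.0), np.float64(160.2)) 0.9
22 0 False (np.float64(154.0), np.float64(159.7)) 2.6
22 0 True (np.float64(154.0), np.float64(159.7)) 0.1
20 -2 False (np.float64(153.6), np.float64(160.6)) 2.6
20 -2 True (np.float64(153.6), np.float64(160.6)) 0.9
20 -1 False (np.float64(153.6), np.float64(160.2)) 3.1
20 -1 True (np.float64(153.6), np.float64(160.2)) 0.2
20 0 False (np.float64(153.6), np.float64(159.7)) 2.6
20 0 True None -0.5
18 -2 False (np.float64(153.3), np.float64(160.6)) 2.4
18 -2 True (np.float64(153.3), np.float64(160.6)) 0.2
18 -1 False (np.float64(153.3), np.float64(160.1)) 3.1
18 -1 True None -0.4
18 0 False (np.float64(153.3), np.float64(160.1)) 2.3
18 0 True None -0.9
16 -2 False (np.float64(152.9), np.float64(160.5)) 2.2
16 -2 True None -0.4
16 -1 False (np.float64(152.9), np.float64(160.1)) 2.8
16 -1 True None -0.9
16 0 False (np.float64(152.9), np.float64(160.1)) 2.1
16 0 True None -1.2
14 -2 False (np.float64(152.6), np.float64(160.4)) 2.0
14 -2 True None -0.8
14 -1 False (np.float64(152.6), np.float64(160.2)) 2.5
14 -1 True None -1.1
14 0 False (np.float64(152.6), np.float64(160.1)) 1.9
14 0 True None -1.2
```

Emit:
servo_tool(motion=[[0.3,0,0.001,0,0,0,0],[0.3,0,0.001,0.001,0,0,0],[0.3,0,0.001,0.002,0,0,0],[0.3,0,0.001,0.003,0,0,0],[0.3,0,0.001,0.003,0,0,0]])

```text
clock: 18.6
position: [0.4372, 0.2031, 0.1508]
ee_rot: [0.79, -0.61, -0.037, 0.047]
ft_force: [-1.3, -0.4, -3.4]
grip_width: 0.6
```

```bash
python3 pl.py -2,153.6,20
```

```text
Q x -2.4 z 153.6 a 20.0 y -34.2 yawerr -0.1 [-1.3 -0.4 -3.4] [ 0.48  0.4  -1.16  1.79  0.32  1.32 -2.1 ] v 0.0
(-2.0, 153.6, 20.0) [-0.0002, -0.0004, -0.0001] [0.0, 0.1, -0.1]
```

Emit:
servo_tool(motion=[[0.3,0,0,0.001,0,0,0],[0.3,0,0,0.002,0,0,0],[0.3,0,0,0.002,0,0,0]])

```text
clock: 18.98
position: [0.4372, 0.203, 0.1495]
ee_rot: [0.79, -0.61, -0.037, 0.047]
ft_force: [-4.8, -2.9, 8.1]
grip_width: 0.6
```

```bash
python3 pl.py -2,153.6,20
```

```text
Q x -2.5 z 152.4 a 20.0 y -34.2 yawerr -0.1 [-4.8 -2.9  8.1] [ 0.47  0.4  -1.16  1.79  0.33  1.31 -2.1 ] v 0.0
(-2.0, 153.6, 20.0) [-0.0002, -0.0003, -0.0013] [-0.0, 0.0, -0.1]
```

Emit:
servo_tool(motion=[[0.3,0,0,-0.0007,0,0,0],[0.62,0,0,-0.0007,0,0,0],[0.68,0,0,-0.0007,0,0,0],[0.8,0,0,-0.0007,0,0,0],[0.8,0,0,-0.0007,0,0,0],[0.8,0,0,-0.0007,0,0,0]])

```text
clock: 19.73
position: [0.437, 0.2031, 0.1496]
ee_rot: [0.79, -0.61, -0.037, 0.047]
ft_force: [0.1, 0.6, 0.6]
grip_width: 0.801
```

```bash
cat > v.py <<'E'
from t5 import *
import sys
o=monitor.get_obs(); print(o['ft_force'].round(1),o['grip_width'],o['position'])
p,w,M=cloud(sys.argv[1]); 
if sys.argv[1]=='side': p=cv2.resize(p[134:274,139:319],None,fx=4,fy=4,interpolation=cv2.INTER_CUBIC)
cv2.imwrite(f'pics/{sys.argv[2]}.png',p); np.save(sys.argv[2]+'.npy',w)
d=w.reshape(-1,3)-PO; d=d[~np.isnan(d).any(1)]
P=np.c_[c*d[:,0]+s*d[:,1],-s*d[:,0]+c*d[:,1],d[:,2]]*1e3
def med(n,x0,x1,y0,y1,z0,z1):
    k=P[(P[:,0]>x0)&(P[:,0]<x1)&(P[:,1]>y0)&(P[:,1]<y1)&(P[:,2]>z0)&(P[:,2]<z1)]
    print(n,len(k), k.min(0).round(1) if len(k) else '', k.max(0).round(1) if len(k) else '',np.median(k,0).round(1) if len(k) else '')
# side wall tops: slope of top surface along x
for nm,y0,y1 in (('R',-64,-55),('L',-14,-4),('twinL',80,92),('twinR',30,40)):
    for x0 in (-80,-60,-40,-20):
        k=P[(P[:,0]>x0)&(P[:,0]<x0+15)&(P[:,1]>y0)&(P[:,1]<y1)&(P[:,2]>120)&(P[:,2]<200)]
        if len(k)>3: print(nm,x0,len(k),'ztop',np.percentile(k[:,2],90).round(1),end=' ')
    print()
E
python3 v.py wrist w6
```

```text
[0.1 0.6 0.6] 0.8009395541735674 [0.43702665 0.20305053 0.14956756]
R -80 564 ztop 172.1 R -60 599 ztop 168.0 R -40 608 ztop 163.9 R -20 63 ztop 160.9 
L -80 699 ztop 172.1 L -60 636 ztop 167.9 L -40 625 ztop 164.0 L -20 83 ztop 161.1 
twinL -80 1331 ztop 155.3 twinL -60 1432 ztop 155.4 twinL -40 1584 ztop 155.4 twinL -20 36 ztop 155.0 
twinR -80 772 ztop 155.7 twinR -60 909 ztop 155.7 twinR -40 1028 ztop 155.8 twinR -20 49 ztop 156.3
```

View pics/w6.png

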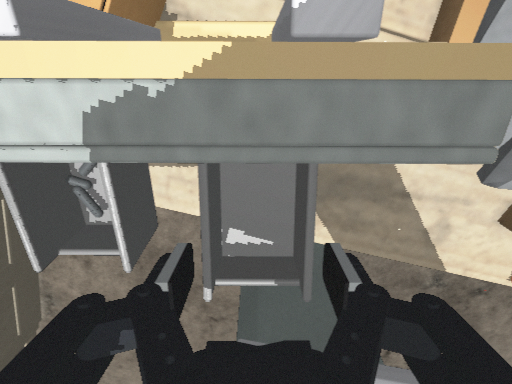

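The bin hangs by its lip at (258,225), about 11.5° front-up, with the fingers clear on both sides. Its side walls slope from 172 to 161 mm against the twin's level 155.5 mm. Next I withdraw upward, shut the fingers and press the front rim.

```bash
cat > t11.py <<'E'
from t8 import *
o=monitor.get_obs(); b=o['joint_pos']; Rc=R.from_quat(o['ee_rot']).as_matrix()
for p,t in (([.434,.202,.24],-5),([.4263,.2001,.25],0),([.4263,.2001,.175],0),([.4263,.2001,.138],0)):
    p=np.array(p); Rm=Rt(14.6,t); b,e=run(b,p,Rm,4); print(p,round(e,4),b.round(2),(Rc.T@(p-o['position'])).round(4),R.from_matrix(Rc.T@Rm).as_rotvec(degrees=True).round(1))
E
python3 t11.py
```

```text
[0.434 0.202 0.24 ] 0.0 [ 0.58  0.26 -1.24  1.71  0.21  1.44 -2.01] [ 0.0001  0.0141 -0.0894] [1.9 0.1 0.1]
[0.4263 0.2001 0.25  ] 0.0 [ 0.74  0.09 -1.3   1.77  0.09  1.35 -1.9 ] [ 0.      0.0231 -0.0984] [6.9 0.1 0.1]
[0.4263 0.2001 0.175 ] 0.0 [ 0.65  0.21 -1.27  1.88  0.21  1.21 -2.01] [ 0.0001  0.0141 -0.0239] [6.9 0.1 0.1]
[0.4263 0.2001 0.138 ] 0.0 [ 0.59  0.27 -1.23  1.92  0.28  1.14 -2.06] [0.0001 0.0096 0.0128] [6.9 0.1 0.1]
```

Emit:
servo_tool(motion=[[0.8,0,0.003,-0.025,0,0,0],[0.8,0,0.009,-0.06,1,0,0],[0.8,0,0.0141,-0.089,2,0,0],[0.4,0,0.018,-0.091,4,0,0],[0,0,0.0231,-0.094,6.9,0,0],[0,0,0.0231,-0.094,6.9,0,0],[0,0,0.0231,-0.094,6.9,0,0],[0,0,0.0231,-0.094,6.9,0,0],[0,0,0.0231,-0.094,6.9,0,0]])

```text
clock: 20.9
position: [0.4258, 0.2003, 0.2455]
ee_rot: [0.792, -0.611, -0.001, -0.0]
ft_force: [-0.8, -0.3, 0.3]
grip_width: 0.001
```

```bash
python3 v.py wrist w7; python3 - <<'E'
from t5 import *
w=np.load('w7.npy'); o=monitor.get_obs()
print(o['joint_pos'].round(2))
P0=np.array([.4945,.2535,0]); d=w-P0; P=np.stack([c*d[...,0]+s*d[...,1],-s*d[...,0]+c*d[...,1],d[...,2]],-1)*1e3
m=(P[...,1]>-50)&(P[...,1]<-18)&(P[...,0]<-60)&(P[...,0]>-100)&(P[...,2]>130)&(P[...,2]<170); k=P[m]; print('rim',len(k),np.percentile(k,[2,50,98],axis=0).round(1) if len(k) else '')
m=(P[...,0]<-30)&(P[...,0]>-70)&(P[...,1]>-75)&(P[...,1]<10)&(P[...,2]>155)&(P[...,2]<180);k=P[m]; print('walls y',np.percentile(k[:,1],[1,25,50,75,99]).round(1))
from t11 import *
E
```

```text
[-0.8 -0.3  0.3] 0.0009406573402832698 [0.42582735 0.20027259 0.24550359]
R -80 186 ztop 172.4 R -60 185 ztop 168.2 R -40 183 ztop 164.3 R -20 148 ztop 161.4 
L -80 255 ztop 172.0 L -60 195 ztop 168.2 L -40 186 ztop 164.0 L -20 201 ztop 161.8 
twinL -80 405 ztop 155.6 twinL -60 412 ztop 155.6 twinL -40 437 ztop 155.8 twinL -20 473 ztop 155.6 
twinR -80 253 ztop 155.9 twinR -60 268 ztop 155.9 twinR -40 287 ztop 155.9 twinR -20 326 ztop 156.0 
[ 0.74  0.1  -1.31  1.78  0.09  1.34 -1.9 ]
rim 296 [[-89.2 -49.3 132.8]
 [-85.9 -34.  157.2]
 [-83.6 -18.9 159. ]]
walls y [-59.5 -57.2 -55.1  -8.7  -6.6]
[0.434 0.202 0.24 ] 0.0 [ 0.59  0.27 -1.26  1.71  0.22  1.44 -2.02] [ 0.0005 -0.0084  0.0055] [-4.9  0.1  0.1]
[0.4263 0.2001 0.25  ] 0.0 [ 0.75  0.1  -1.32  1.77  0.1   1.35 -1.91] [ 0.0003 -0.0004 -0.0045] [0.1 0.1 0.1]
[0.4263 0.2001 0.175 ] 0.0 [ 0.66  0.21 -1.28  1.88  0.22  1.21 -2.01] [ 0.0005 -0.0005  0.0705] [0.1 0.1 0.1]
[0.4263 0.2001 0.138 ] 0.0 [ 0.6   0.27 -1.24  1.92  0.28  1.14 -2.07] [ 0.0006 -0.0006  0.1075] [0.1 0.1 0.1]
```

View pics/w7.png

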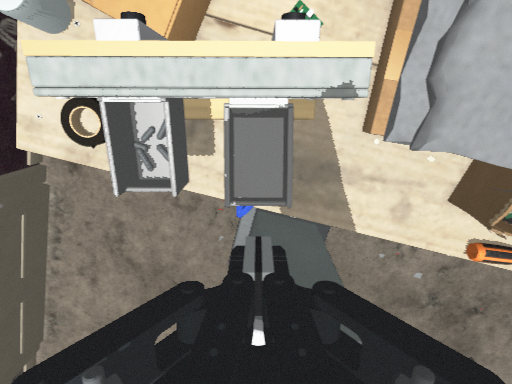

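Shut fingers at (258,255) line up with the bin's front rim at (258,205); the rim is at x≈-86, z≈157 mm. I'll come down onto it.

Emit:
servo_tool(motion=[[0,0,0.004,0.03,0,0,0],[0,0,0.004,0.06,0,0,0],[0,0,0.004,0.08,0,0,0],[0,0,0.004,0.086,0,0,0],[0,0,0.004,0.09,0,0,0],[0,0,0.004,0.09,0,0,0]])

```text
clock: 21.7
position: [0.4222, 0.1994, 0.1563]
ee_rot: [0.792, -0.611, -0.0, -0.0]
ft_force: [-1.4, -0.5, 2.0]
grip_width: -0.002
```

Emit:
servo_tool(motion=[[0,0,0,0.001,0,0,0],[0,0,0,0.002,0,0,0],[0,0,0,0.003,0,0,0],[0,0,0,0.003,0,0,0]])

```text
clock: 22.2
position: [0.4224, 0.1994, 0.1533]
ee_rot: [0.792, -0.611, -0.0, -0.001]
ft_force: [-0.3, -0.7, 5.4]
grip_width: -0.004
```

Emit:
servo_tool(motion=[[0,0,0,0.001,0,0,0],[0,0,0,0.002,0,0,0],[0,0,0,0.003,0,0,0],[0,0,0,0.003,0,0,0]])

```text
clock: 22.7
position: [0.4229, 0.1995, 0.1506]
ee_rot: [0.792, -0.611, 0.0, -0.001]
ft_force: [0.9, -0.2, 5.9]
grip_width: 0.002
```

Emit:
servo_tool(motion=[[0,0,0,0.001,0,0,0],[0,0,0,0.002,0,0,0],[0,0,0,0.003,0,0,0],[0,0,0,0.003,0,0,0]])

```text
clock: 23.2
position: [0.4235, 0.1996, 0.1478]
ee_rot: [0.792, -0.611, 0.0, -0.002]
ft_force: [2.3, 1.2, 5.8]
grip_width: -0.001
```

Emit:
servo_tool(motion=[[0,0,0,0.001,0,0,0],[0,0,0,0.002,0,0,0],[0,0,0,0.003,0,0,0],[0,0,0,0.003,0,0,0]])

```text
clock: 23.7
position: [0.4241, 0.1998, 0.1452]
ee_rot: [0.792, -0.611, 0.001, -0.002]
ft_force: [3.7, 1.9, 6.6]
grip_width: -0.002
```

Emit:
servo_tool(motion=[[0,0,-0.001,0.001,0,0,0],[0,0,-0.001,0.002,0,0,0],[0,0,-0.002,0.003,0,0,0],[0,0,-0.002,0.003,0,0,0]])

```text
clock: 24.2
position: [0.4253, 0.2001, 0.1417]
ee_rot: [0.792, -0.611, 0.0, -0.002]
ft_force: [2.2, 0.7, 4.7]
grip_width: -0.001
```

Emit:
servo_tool(motion=[[0,0,0,0.001,0,0,0],[0,0,0,0.002,0,0,0],[0,0,0,0.002,0,0,0]])

```text
clock: 24.58
position: [0.4255, 0.2001, 0.1398]
ee_rot: [0.792, -0.611, 0.0, -0.002]
ft_force: [4.4, 0.5, 5.4]
grip_width: -0.0
```

Emit:
servo_tool(motion=[[0,0,0,0.001,0,0,0],[0,0,0,0.002,0,0,0],[0,0,0,0.002,0,0,0]])

```text
clock: 24.95
position: [0.4232, 0.1992, 0.1363]
ee_rot: [0.792, -0.611, -0.001, 0.001]
ft_force: [-0.4, 0.4, -0.1]
grip_width: 0.003
```

The force dropped off, which looks like the click. I'll back off and measure.

Emit:
servo_tool(motion=[[0,0,0,-0.03,0,0,0],[0,0,0.003,-0.07,0,0,0],[0,0,0.003,-0.11,0,0,0],[0,0,0.003,-0.11,0,0,0],[0,0,0.003,-0.11,0,0,0]])

```text
clock: 25.58
position: [0.4205, 0.1981, 0.2458]
ee_rot: [0.792, -0.611, -0.001, 0.001]
ft_force: [0.0, 0.4, -0.1]
grip_width: -0.002
```

```bash
python3 v.py wrist w8
```

```text
[ 0.   0.4 -0.1] -0.002029141248903707 [0.42046509 0.19813895 0.24575982]
R -80 136 ztop 154.6 R -60 145 ztop 155.2 R -40 154 ztop 155.7 R -20 169 ztop 156.4 
L -80 164 ztop 154.6 L -60 149 ztop 155.2 L -40 168 ztop 155.7 L -20 179 ztop 157.0 
twinL -80 414 ztop 155.7 twinL -60 416 ztop 155.8 twinL -40 448 ztop 155.6 twinL -20 488 ztop 155.7 
twinR -80 253 ztop 156.0 twinR -60 279 ztop 156.0 twinR -40 296 ztop 156.0 twinR -20 328 ztop 156.2
```

View pics/w8.png

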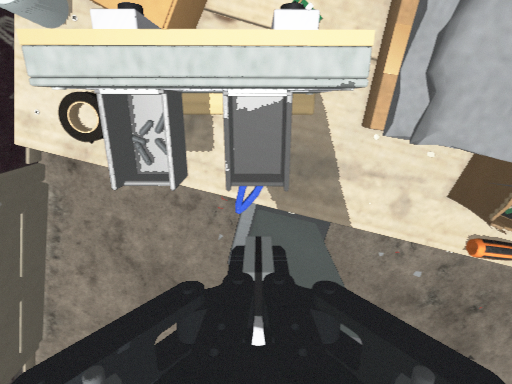

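```bash
cat > chk.py <<'E'
from t5 import *
import sys
o=monitor.get_obs(); p,w,M=cloud(sys.argv[1]); d=w.reshape(-1,3)-np.array([.4945,.2535,0]); d=d[~np.isnan(d).any(1)]
P=np.c_[c*d[:,0]+s*d[:,1],-s*d[:,0]+c*d[:,1],d[:,2]]*1e3
for nm,ys in (('bin',[(-61,-55),(-10,-4)]),('twin',[(33,39),(82,90)])):
    for y0,y1 in ys:
        k=P[(P[:,1]>y0)&(P[:,1]<y1)&(P[:,0]<-4)&(P[:,0]>-95)&(P[:,2]>150)&(P[:,2]<162)]
        if len(k)<10: continue
        f=np.polyfit(k[:,0],k[:,2],1); f=np.polyfit(*k[abs(np.polyval(f,k[:,0])-k[:,2])<1.2][:,[0,2]].T,1)
        print(nm,y0,len(k),'slope deg %.2f'%np.degrees(np.arctan(f[0])),'z at x=-40 %.1f'%np.polyval(f,-40),'front x %.1f'%np.percentile(k[:,0],1))
E
python3 chk.py wrist; python3 chk.py top
```

```text
bin -61 540 slope deg 1.61 z at x=-40 154.7 front x -80.2
bin -10 437 slope deg 1.38 z at x=-40 154.6 front x -80.0
twin 33 513 slope deg -0.03 z at x=-40 155.3 front x -79.1
twin 82 730 slope deg 0.08 z at x=-40 155.1 front x -78.5
twin 82 12 slope deg -2.35 z at x=-40 156.0 front x -76.3
```

```bash
python3 - <<'E'
from h import *
p,w,M=cloud('side'); w0=np.load('side0.npy')
for n,(x,y) in {'driver_big':(.387,-.187),'etape_roll':(.424,.42),'flush_cutters':(.39,.197),'small_jar':(.396,.353),'motor':(.475,.463),'board':(.607,.196),'bottle':(.529,.47)}.items():
    m=lambda w:(np.hypot(w[...,0]-x,w[...,1]-y)<.07)&(w[...,2]>.006)&(w[...,2]<.1)
    a,b=w0[m(w0)],w[m(w)]; print(n,len(a),len(b),(b.mean(0)-a.mean(0)).round(4))
E
python3 chk.py wrist
```

```text
driver_big 700 12 [-0.0363  0.0569 -0.0293]
etape_roll 351 345 [-0.0009  0.0007  0.    ]
flush_cutters 196 207 [-0.0005 -0.0011  0.0001]
small_jar 272 270 [ 0.0002 -0.0015  0.0005]
motor 475 475 [ 0.0009 -0.0003  0.0003]
board 16 7 [-0.0053  0.0216 -0.0005]
bottle 631 634 [-0.0004 -0.0003 -0.0003]
bin -61 541 slope deg 1.55 z at x=-40 154.7 front x -80.5
bin -10 430 slope deg 1.39 z at x=-40 154.8 front x -80.0
twin 33 503 slope deg -0.01 z at x=-40 155.4 front x -78.5
twin 82 741 slope deg 0.04 z at x=-40 155.1 front x -78.4
```

```bash
python3 -c "
from workcell import ticket,monitor
print(monitor.get_obs()['clock'],monitor.get_obs()['ft_force']); print(ticket.hand_in())"
```

```text
25.825 [-0.19693275 -0.28168721  0.84728587]
the job is handed in; nothing more can be done
None
```

The bin is hanging on the free stretch beside the twin. I handed the job in at about 26 s, with the gripper about 10 cm above the bin and touching nothing.

**How it went:** I gripped the bin across its side walls and tipped its front up 50°. I felt the lower and upper edges of the groove (about 9 N and 14 N of contact), fed the lip in along the middle, and swung it down. I let go with the bin hanging on its lip. Then I pressed the front rim down with shut fingers. The force read 5–7 N and fell to zero as the front dropped, which I took as the click.

**Last checks:**
- **Height and flushness:** the side walls are within about 0.5 mm of the twin's height. The bin's front stands 1–2 mm further out than the twin's.
- **Not quite level:** the bin leans about 1.5° nose-down, while the twin reads level. That fits the 1.5 mm of play at the lip. By a rough force balance it would settle back there, so I did not push it further.
- **Other things on the bench:** the tape, cutters, jar, motor and bottle read as unmoved, within 1–2 mm. The arm hid the screwdriver, and too few points came back from the circuit board to measure it. The last wrist picture shows the end of the screwdriver where it was and only a corner of the board.

**Off plan:** my first try at a steep grasp was out of the arm's reach and stopped above the bin. The bin did not look disturbed, and I went on with a shallower grasp.

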